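Strip the drill jig: free the seized locating pins and put the template away

TASK

Strip the drill jig: work each seized T-handled pin out of its bush by twisting it back and forth while easing it upward (a straight pull will not free it), and put every pin in the parts bin. Then lift the freed drill template off the jig and slide it edgewise, flat, into the slot of its holder until it is fully home against the end stop. Leave the bin standing upright on the bench, and leave the loupe, oil bottle and lock cylinders alone.

Things in the scene. Friction and masses are not known exactly. Their poses are not given: they have to be found in the camera images.
- jig: fixed drill jig: a grey block 116 (x) x 136 (y) x 40 mm, origin at the centre of its underside, z up. Four steel bushes, 31 x 25 mm, stand up to z = 47 mm round bores at jig x = +-26, y = +-46 mm; some hold a pin. The template lies in the middle between them, underside at jig z = 40 mm, held down by the pins' flanges, which overlap its edges.
- jig_bush_tops (a point): point on the jig's axis at bush height (jig z = 47 mm). How a pin comes out: turned 0.65 rad (0.55 to 0.75) anticlockwise seen from above, from the jig's x, it can be drawn up 9 mm; turned as far clockwise, 9 mm more; then anticlockwise and clockwise again, 9 mm each. After these four swings it lifts straight out, at any angle.
- jig_bore_feet (a point): point on the jig's axis at the height of a seated pin's foot (jig z = 5 mm). Feel of a pin: a straight pull stops after 1.5 mm; each 9 mm step has a ledge with 1.5 mm play above and below, where the pin turns freely and stops at about 0.8 rad either way. Let go half-way, it drops onto the ledge under its lug (1.5 mm) or, if turned over a gap, further back.
- pin_bin: loose open-topped parts bin, 183 (x) x 126 (y) x 82 mm, 0.35 kg, origin at the centre of its underside, z up; inside it measures 175 x 116 mm, floor 4 mm up, walls 81 mm high but the -x end wall only 37 mm, so a pin let go upright near that end can topple out.
- holder: fixed dark steel holder, 114 (x) x 92 (y) x 24 mm, with one low flat slot for the template; origin at the centre of its underside, z up. Slot floor at z = 6 mm, side walls at y = +-33.5 mm, lips over both sides 11 mm above the floor, reaching in to y = +-21.5 mm and 21 mm high on top (24 mm at the mouth).
- holder_mouth (a point): open end of the holder's slot, in the middle of its floor's front edge (holder x = -58, z = 6 mm); axes as the holder's. The template goes in here, moving in the +x direction; walls and lips flare outwards over the first 16 mm.
- holder_home (a point): where point template_mid lies when the template is fully home: holder x = +5, y = 0, z = 32 mm, the plate on the slot floor and its front edge against the end stop (stop face at holder x = +50 mm); axes as the holder's.
- template_mid (a point): drill template: aluminium plate 90 (x) x 62 (y) x 6 mm with an upright bridge handle, 52 mm high in all, about 0.3 kg, same either way round. Point on its centre axis, 26 mm above its underside; z up. The grip bar lies along its x: 44 long, 12 thick (in y), 20 high, centre 16 mm above this point. Starts on the jig, x along the jig's x, 2 mm play.
- pin_1_mid (a point): steel T-handled pin, 77 mm long, 0.12 kg; may be absent. Point on its axis 38.5 mm above its foot; z from foot to handle. Shank 9 mm diameter; flange 37 mm, 42 to 47 mm from the foot, at first resting on a bush; T bar along the pin's x: 44 long, 12 thick (in y), 17 high, centre 30 mm above this point; 22 mm lug along x at the foot. Starts with x within 0.1 rad of the jig's.
- pin_2_mid (a point): steel T-handled pin, 77 mm long, 0.12 kg; may be absent. Point on its axis 38.5 mm above its foot; z from foot to handle. Shank 9 mm diameter; flange 37 mm, 42 to 47 mm from the foot, at first resting on a bush; T bar along the pin's x: 44 long, 12 thick (in y), 17 high, centre 30 mm above this point; 22 mm lug along x at the foot. Starts with x within 0.1 rad of the jig's.
- pin_3_mid (a point): steel T-handled pin, 77 mm long, 0.12 kg; may be absent. Point on its axis 38.5 mm above its foot; z from foot to handle. Shank 9 mm diameter; flange 37 mm, 42 to 47 mm from the foot, at first resting on a bush; T bar along the pin's x: 44 long, 12 thick (in y), 17 high, centre 30 mm above this point; 22 mm lug along x at the foot. Starts with x within 0.1 rad of the jig's.
- pin_4_mid (a point): steel T-handled pin, 77 mm long, 0.12 kg; may be absent. Point on its axis 38.5 mm above its foot; z from foot to handle. Shank 9 mm diameter; flange 37 mm, 42 to 47 mm from the foot, at first resting on a bush; T bar along the pin's x: 44 long, 12 thick (in y), 17 high, centre 30 mm above this point; 22 mm lug along x at the foot. Starts with x within 0.1 rad of the jig's.
- loupe: bystander: black eyeglass loupe standing on its wide end, 40 mm diameter, 38 mm high; leave alone
- oiler: bystander: white oil bottle with a red spout, 46 mm diameter, 140 mm high; leave alone
- lock_body: bystander: grey lock cylinder lying on the bench, 39 x 63 x 17 mm; leave alone

How it is judged:
On the way, in this order (a step that is already met when the one before it is completed fails the run):
1. every pin has been drawn out of the jig and carried clear of it (horizontal distance between each of pin_1_mid, pin_2_mid, pin_3_mid, pin_4_mid and jig above 0.1 m), for 0.2 s.
2. the template is fully home in the holder's slot (x of template_mid in the frame of holder between -0.002 and 0.012 m and y of template_mid in the frame of holder between -0.006 and 0.006 m and z of template_mid in the frame of holder between 0.026 and 0.041 m and angle between template_mid's own z axis and vertical below 0.12 rad), for 0.2 s.
At the end, for the whole second after the job is handed in: The template lies flat in the holder's slot under the lips, within 7 mm of the end stop; the middle of every pin is inside the bin, below its rim; the bin stands upright on the bench; all at rest and released (all of step 2 and linear speed of template below 0.02 m/s and x of pin_1_mid in the frame of pin_bin between -0.088 and 0.088 m and y of pin_1_mid in the frame of pin_bin between -0.058 and 0.058 m and z of pin_1_mid in the frame of pin_bin between 0 and 0.082 m and linear speed of each of pin_1, pin_2, pin_3, pin_4 below 0.03 m/s and x of pin_2_mid in the frame of pin_bin between -0.088 and 0.088 m and y of pin_2_mid in the frame of pin_bin between -0.058 and 0.058 m and z of pin_2_mid in the frame of pin_bin between 0 and 0.082 m and x of pin_3_mid in the frame of pin_bin between -0.088 and 0.088 m and y of pin_3_mid in the frame of pin_bin between -0.058 and 0.058 m and z of pin_3_mid in the frame of pin_bin between 0 and 0.082 m and x of pin_4_mid in the frame of pin_bin between -0.088 and 0.088 m and y of pin_4_mid in the frame of pin_bin between -0.058 and 0.058 m and z of pin_4_mid in the frame of pin_bin between 0 and 0.082 m and angle between pin_bin's own z axis and vertical below 0.1 rad and height (world z) of pin_bin between -0.01 and 0.012 m); the robot touches nothing.
It fails at once if the loupe was shifted more than 4 cm (distance of loupe from where it was at the start of the episode above 0.04 m).
It fails at once if the oil bottle was shifted more than 4 cm (distance of oiler from where it was at the start of the episode above 0.04 m).
It fails at once if the lock cylinder was shifted more than 4 cm (distance of lock_body from where it was at the start of the episode above 0.04 m).
Of pin_1, pin_2, pin_3, pin_4 only 3 to 4 are there at a start; the rules pass over those that are not, and their reading is None.
At some moment in a run one of pin_bin may be knocked a few centimetres aside while the robot is not near it.
Once in a run the grip may slacken for a moment while it holds something.
It also fails if it takes over 210 s, if anything falls off the work surface, if the arm or the gripper's body presses on something with over 40 N, if the wrist force passes 120 N, or if a joint passes its speed limit or range.

ROBOT

A 6-joint arm with a two-finger parallel gripper is mounted at the origin on the work surface; the furniture and walls round the work are solid. World frame = base frame: x ahead of the robot, y to its left, z up, the work surface at z = 0. Lengths are in m, angles in rad, forces in N, time in s.
With the tool pointing down it reaches from about 0.4 to 0.825 m from the base axis. Payload 7 kg.
Tool frame: the origin (TCP) lies midway between the tips of the shut fingers; the grasp point (between the pads) lies hold_point_z behind it (hold_point_z is the distance from the TCP to the grasp point, in m); z points along the fingers, y is the direction in which the jaws open and shut (so a half turn about z gives the same grasp; the last joint's range is limited). The gripper opens to 88 mm and grips with 3 to 60 N. Pads are 19 mm wide; open, the fingers measure 130 mm over their backs; the gripper's body (78 mm by 193 mm) begins 47 mm behind the grasp point.
Start: joints at [1.471, 0.359, 0.012, 0, -1.224, -0.288], TCP at [0.255, 0.625, 0.227] pointing down, gripper open.
Joint ranges: [-3.07, 3.07], [-1.43, 2.12], [-1.02, 1.25], [-3.03, 1.67], [-3.05, -0], [-3.03, 3.03]. Speed limits (rad/s): [2.39, 2.39, 3.01, 3.14, 3.14, 3.14].

INTERFACE

Orientations are given as [roll, pitch, yaw] about the fixed x, y, z axes, in that order (R = Rz(yaw) Ry(pitch) Rx(roll)).
In Python, from station import * gives the robot as it stands. The module is installed in compiled form; this text tells all that it offers.
- The arm moves only by the tool arm_command, never from a script. Its arguments are lists of equal length, an entry for each row: "fingers": the closure, from -1 (fully open) to 1 (shut); "dp": the shift along the world's x, y, z in m, a list of three; "roll": the turn about the world's z in rad. In form: {"fingers": [fingers, ...], "dp": [[x, y, z], ...], "roll": [roll, ...]}. A call has 1 to 8 rows; each row shifts and turns the pose as measured when the row begins; what a row does not reach is not made up. A row lasts 1/10 s, in which the tool goes at most 50 mm and 8.59 degrees, less where a joint would pass 70% of its speed; a pose out of reach is approached as far as the arm can. A call is refused whole if a number of a shift passes 0.05 or a number of a turn 0.15, either way. A call with a gripper value outside its range is refused whole. The fingers move at their own pace and stop on an object; "newtons" is the grip in N (left out, the last holds). Time passes only in rows, so rows that do not move let the fingers close. It gives the time, the measured TCP pose, the force and the opening at its end, in the units of the state.
- get_state(): the state, without advancing time (a new reading comes with each control period).
- grab_frame(name): name is "scene" or "side" or "wrist"; returns the picture (400x640x3 uint8, blue, green, red); there is no depth.
- calibration(name): a dict with "fx", "fy", "cx", "cy" (pixels), "k1" (the pictures are not rectified: a ray, as slopes to the right and down, at radius r is drawn at 1 + k1 r^2 times it, then the intrinsics apply), "R" (3x3) and "t" (3): a world point X has camera coordinates R X + t; the wrist camera has in their place "hand_eye" (4x4, takes a point from camera to tool coordinates, whose origin is the TCP and whose axes are the flange's). Camera axes: x right, y down, z forward; pixel columns grow to the right and rows downward; lengths in m; the calibration is good to about 2 mm. A picture is of the moment at which its call begins: read the wrist's pose just before it. calibration takes no time and is no camera call.
- job_done(): hands the job in, once; it reports no verdict.
The state is a dict: "t": time; "q": joint angles; "qd": joint speeds; "joint_efforts": joint torques, N m; "eef_pos": TCP position; "ee_rot": TCP orientation; "force": force on the tool from outside, world axes, zero at the start; "moment": the same for the moment, N m; "width": finger opening in m.
Only numpy, scipy, OpenCV 4.12 (cv2) and the standard library are available. Lean on these libraries where they do the work, as an engineer would, in place of code of your own. Each camera call takes 0.05 s, during which the arm holds its last target.

## Working session

There is one attempt and no reset: what is moved stays moved. The work goes in short steps, Python scripts to look and compute and a tool call to move; the robot and the scene stay as the last step left them, time stands still between calls to the robot, and variables do not carry over. Pictures are saved under pics/ and viewed, and the job is handed in when it is done.

Besides the shell and the picture viewer there is one more tool, called after ">>>" as a command line: name --pt "numbers of a row" for each row, then --argument value for the rest. arm_command: Moves the arm, as the interface text tells. Its arguments: {"type":"object","properties":{"fingers":{"type":"array"},"dp":{"type":"array"},"roll":{"type":"array"},"newtons":{"type":"number"}},"required":["fingers","dp","roll"]}

```bash
ls; mkdir -p pics
python3 - <<'E'
from station import *
import cv2
s=get_state();print(s)
for n in ["scene","side","wrist"]:
    c=calibration(n);print(n,c)
    cv2.imwrite(f"pics/{n}0.png",grab_frame(n))
E
```

```text
pics
{'t': 0.0, 'q': array([ 1.47109457e+00,  3.59407637e-01,  1.10633476e-02, -3.40467526e-04,
       -1.22410496e+00, -2.88084137e-01]), 'qd': array([ 0.00017184, -0.00042575, -0.00054008, -0.00030572,  0.00108029,
       -0.00111631]), 'joint_efforts': array([-4.30179380e-04, -5.82731795e+01,  2.93040276e+01,  6.99705765e+00,
        6.80319834e-03, -1.55247690e-04]), 'eef_pos': array([0.25509772, 0.62441259, 0.22561297]), 'ee_rot': array([ 3.13991691e+00, -1.62795043e-04, -3.87901709e-01]), 'force': array([ 1.03044237,  0.58115179, -0.91185765]), 'moment': array([-0.06992383,  0.02430932, -0.03754132]), 'width': 0.08784521970609786}
scene {'fx': 483.31274033888377, 'fy': 483.31274033888377, 'cx': 316.0741073136994, 'cy': 208.14560222186705, 'k1': -0.06265119372370688, 'R': array([[ 0.4865904 , -0.87360596, -0.006513  ],
       [-0.41186864, -0.22281964, -0.88358114],
       [ 0.77045052,  0.4326246 , -0.46823279]]), 't': array([-0.17015136,  0.26878462,  1.13351667])}
side {'fx': 477.27171094011703, 'fy': 477.27171094011703, 'cx': 323.44121668772567, 'cy': 196.86757322834424, 'k1': 0.048741354726124925, 'R': array([[-0.99974128,  0.00612183, -0.02190652],
       [ 0.02264037,  0.36045793, -0.93250067],
       [ 0.00218777, -0.93275538, -0.36050328]]), 't': array([0.4621598 , 0.03405251, 1.36708199])}
wrist {'fx': 345.259236478752, 'fy': 345.259236478752, 'cx': 316.9703854954925, 'cy': 198.3205042238667, 'k1': -0.0630475831613456, 'hand_eye': array([[-2.01918288e-04, -9.67671115e-01, -2.52215329e-01,
         6.82010076e-02],
       [ 9.99999979e-01, -2.05010533e-04, -1.40178375e-05,
        -3.30522211e-04],
       [-3.81421424e-05, -2.52215326e-01,  9.67671136e-01,
        -1.57320939e-01],
       [ 0.00000000e+00,  0.00000000e+00,  0.00000000e+00,
         1.00000000e+00]])}
```

```bash
python3 -c "
import station
print([n for n in dir(station) if not n.startswith('__')])
print(getattr(station,'hold_point_z',None))"
```

```text
['Unreachable', 'calibration', 'get_state', 'grab_frame', 'hold_point_z', 'job_done']
0.0188
```

View pics/scene0.png

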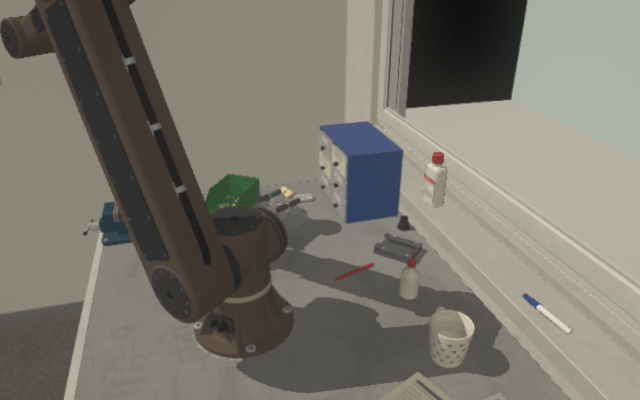

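View pics/side0.png

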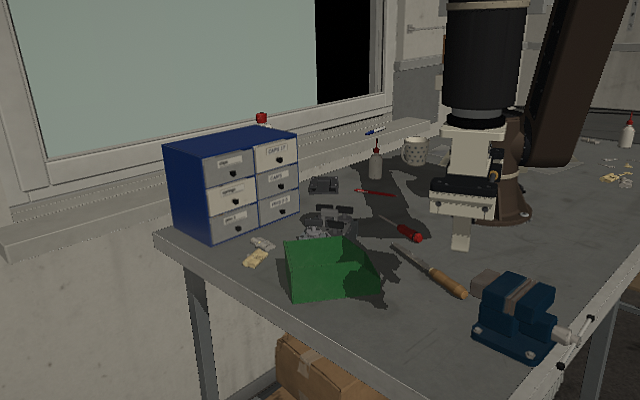

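View pics/wrist0.png

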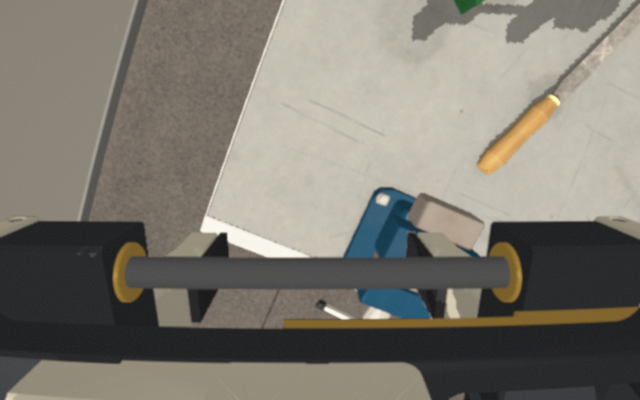

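```bash
cat > h.py <<'E'
from station import *
import cv2, numpy as np
from scipy.spatial.transform import Rotation as Ro
def cam(n,st=None):
    c=calibration(n)
    K=(c['fx'],c['fy'],c['cx'],c['cy'],c['k1'])
    if n=='wrist':
        T=np.eye(4);T[:3,:3]=Ro.from_euler('xyz',st['ee_rot']).as_matrix();T[:3,3]=st['eef_pos']
        M=np.linalg.inv(T@c['hand_eye']);return K,M[:3,:3],M[:3,3]
    return K,np.array(c['R']),np.array(c['t'])
def proj(C,X):
    K,R,t=C;p=np.atleast_2d(X)@R.T+t;s=p[:,:2]/p[:,2:];r2=(s**2).sum(1,keepdims=True);s=s*(1+K[4]*r2)
    return np.c_[K[0]*s[:,0]+K[2],K[1]*s[:,1]+K[3]]
def ray(C,uv):
    K,R,t=C;d=np.array([(uv[0]-K[2])/K[0],(uv[1]-K[3])/K[1]]);s=d.copy()
    for _ in range(30): s=d/(1+K[4]*(s@s))
    return -R.T@t,R.T@np.array([s[0],s[1],1.])
def onz(C,uv,z):
    o,d=ray(C,uv);return o+d*(z-o[2])/d[2]
def snap(n,f,crop=None,k=1):
    s=get_state();im=grab_frame(n)
    np.savez('pics/'+f+'.npz',im=im,pos=s['eef_pos'],rot=s['ee_rot'])
    o=im if crop is None else im[crop[1]:crop[3],crop[0]:crop[2]]
    if k!=1:o=cv2.resize(o,None,fx=k,fy=k,interpolation=cv2.INTER_CUBIC)
    cv2.imwrite('pics/'+f+'.png',o);return im,cam(n,s),s
def load(n,f):
    z=np.load('pics/'+f+'.npz');return z['im'],cam(n,dict(eef_pos=z['pos'],ee_rot=z['rot']))
E
python3 - <<'E'
from h import *
for n in ['scene','side']:
    C=cam(n);print(n,-C[1].T@C[2])
S=cam('scene');D=cam('side')
for nm,uv in dict(holder=(400,248),jig=(285,215),bin=(235,195),loupe=(404,226),oil=(409,294)).items(): print(nm,onz(S,uv,0.02).round(3))
for nm,uv in dict(blk=(324,188),jig=(325,228),bin=(330,290),lock=(257,258),l2=(262,243),oil=(376,175)).items(): print(nm,onz(D,uv,0.02).round(3))
im=cv2.imread('pics/side0.png');cv2.imwrite('pics/sidec.png',cv2.resize(im[160:320,230:430],None,fx=3.8,fy=3.6,interpolation=cv2.INTER_CUBIC))
im=cv2.imread('pics/scene0.png');cv2.imwrite('pics/scenec.png',cv2.resize(im[160:310,190:440],None,fx=3.2,fy=3.2,interpolation=cv2.INTER_CUBIC))
E
```

```text
scene [-0.67982053 -0.57914194  0.7671345 ]
side [0.4582784  1.26004932 0.53471584]
holder [ 0.451 -0.218  0.02 ]
jig [0.461 0.176 0.02 ]
bin [0.5   0.408 0.02 ]
loupe [ 0.576 -0.185  0.02 ]
oil [ 0.262 -0.312  0.02 ]
blk [ 0.459 -0.149  0.02 ]
jig [0.459 0.149 0.02 ]
bin [0.452 0.442 0.02 ]
lock [0.614 0.302 0.02 ]
l2 [0.611 0.227 0.02 ]
oil [ 0.283 -0.265  0.02 ]
```

View pics/sidec.png

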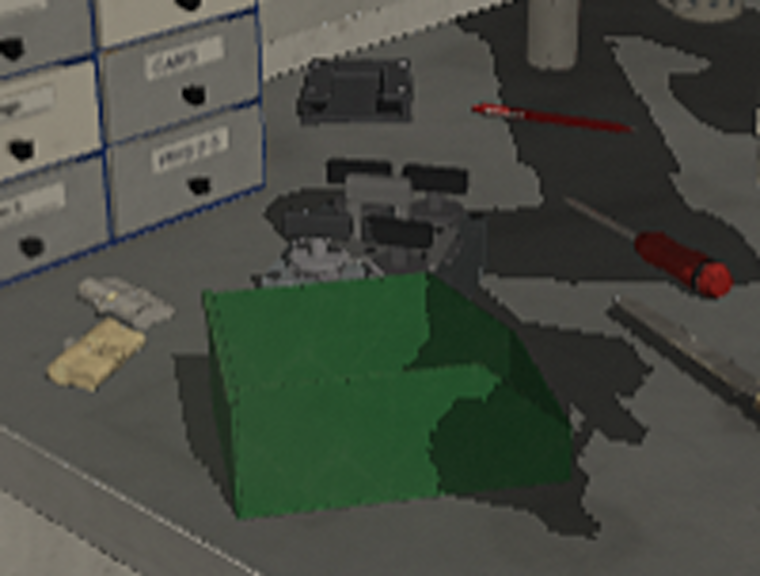

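View pics/scenec.png

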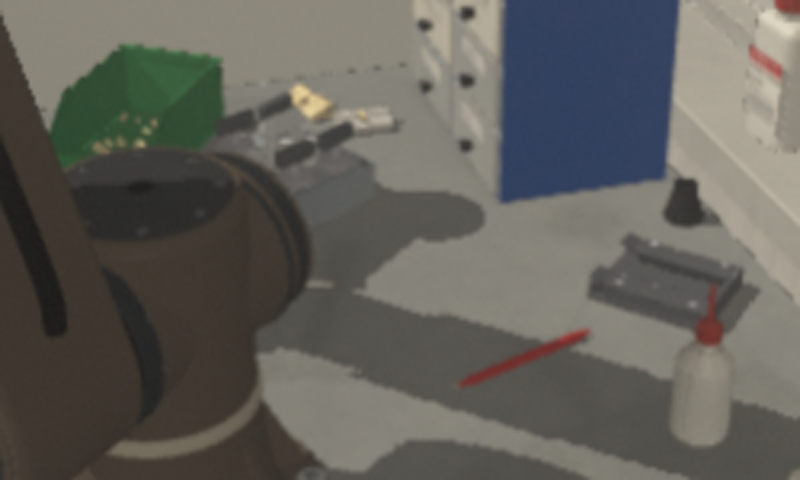

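>>> arm_command --fingers '[-1,-1,-1,-1,-1,-1,-1]' --pt "0.01 -0.04 0.04" --pt "0.01 -0.04 0.04" --pt "0.01 -0.04 0.04" --pt "0.01 -0.04 0.03" --pt "0.01 -0.04 0.03" --pt "0.01 -0.04 0" --pt "0 0 0" --roll '[0,0,0,0,0,0,0]'

```text
t: 0.85
eef_pos: [0.3111, 0.391, 0.3915]
ee_rot: [3.132, -0.003, -0.386]
force: [0.2, 1.0, 0.5]
width: 0.0873
```

Run:
```python
from h import *
im,C,s=snap('wrist','w1');print(s['t'],s['eef_pos'],s['ee_rot'],s['q'])
```

```text
0.85 [0.3111256 0.3909851 0.3915324] [ 3.1320636  -0.00337569 -0.38600133] [ 1.29451437  0.00361324 -0.0639211   0.00231568 -1.51310355 -0.10988036]
```

View pics/w1.png

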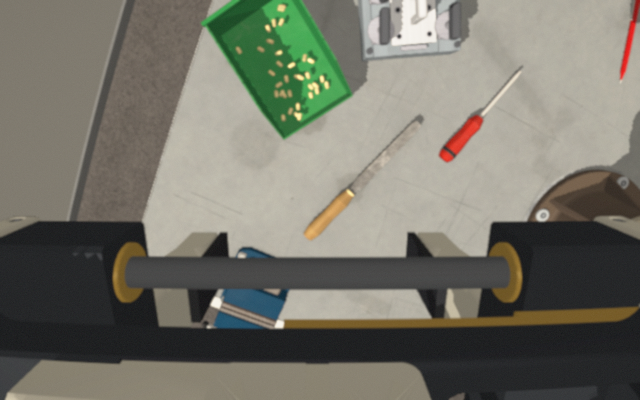

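>>> arm_command --fingers '[-1,-1,-1,-1,-1,-1]' --pt "0.02 -0.045 0" --pt "0.02 -0.045 0" --pt "0.02 -0.045 0" --pt "0.02 -0.02 0" --pt "0.01 0 0" --pt "0 0 0" --roll '[0.1,0.1,0.1,0.1,0,0]'

```text
t: 1.5
eef_pos: [0.4018, 0.2366, 0.3883]
ee_rot: [3.129, -0.001, 0.032]
force: [0.2, -0.1, -0.3]
width: 0.0874
```

Run:
```python
from h import *
im,C,s=snap('wrist','w2');print(s['t'],s['eef_pos'],s['ee_rot'],s['q'])
```

```text
1.5 [0.40176443 0.23663147 0.38834989] [ 3.12919582e+00 -1.07195310e-03  3.20557244e-02] [ 0.96355143 -0.05876173 -0.1334268   0.00827413 -1.5054428   0.63871517]
```

View pics/w2.png

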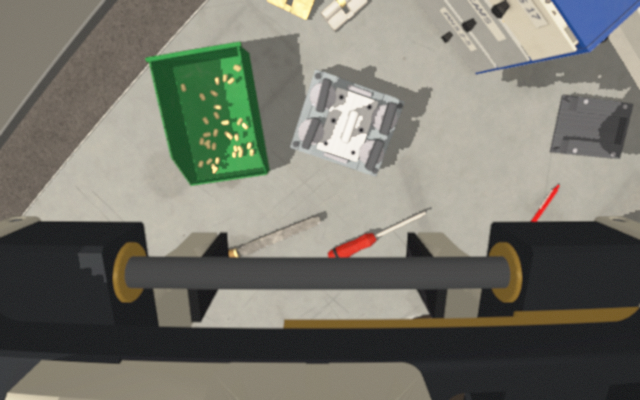

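Run:
```python
from h import *
im,C=load('wrist','w2')
cv2.imwrite('pics/w2j.png',cv2.resize(im[55:190,280:440],None,fx=4.4,fy=4.4,interpolation=cv2.INTER_CUBIC))
cv2.imwrite('pics/w2h.png',cv2.resize(im[75:180,530:640],None,fx=4.4,fy=4.4,interpolation=cv2.INTER_CUBIC))
```

```text
(no output)
```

View pics/w2j.png

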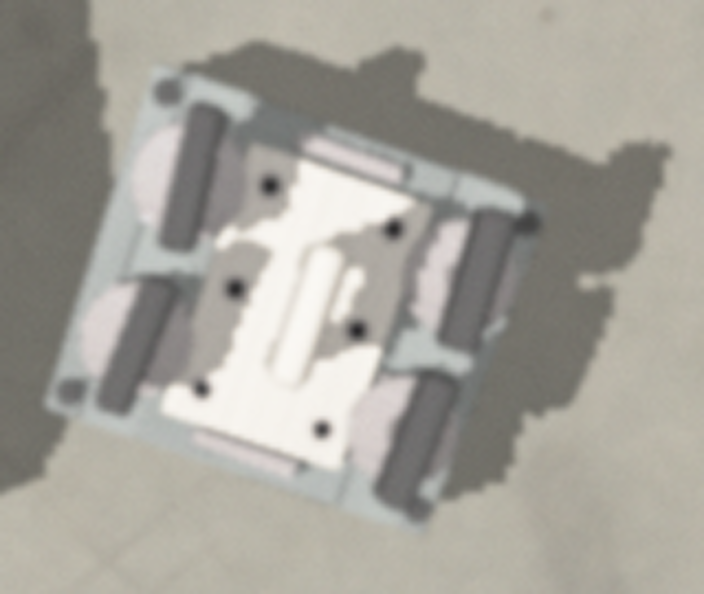

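View pics/w2h.png

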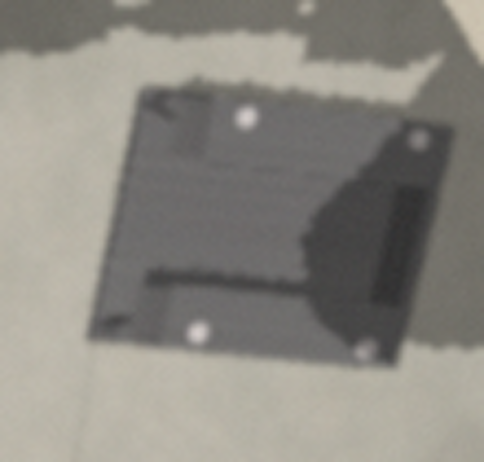

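Run:
```python
from h import *
im,C=load('wrist','w2')
P=lambda c,o,z:np.array([onz(C,(a/4.4-0.5+o[0]+.11,b/4.4-.39+o[1]),z) for a,b in c])
j=P([(155,70),(545,210),(430,530),(48,400)],(280,55),.04);print('jig',j.round(4).tolist(),j.mean(0))
print([np.linalg.norm(j[i]-j[i-1]).round(4) for i in range(4)])
bars=[[(207,105),(178,250)],[(155,280),(115,410)],[(492,210),(457,348)],[(430,375),(397,505)]]
for b in bars:
    p=P(b,(280,55),.082);d=p[0]-p[1];print('bar',p.mean(0).round(4),np.linalg.norm(d).round(4),np.arctan2(d[1],d[0]).round(3))
p=P([(325,250),(285,380)],(280,55),.092);d=p[0]-p[1];print('tmpl',p.mean(0).round(4),np.linalg.norm(d).round(4),np.arctan2(d[1],d[0]).round(3))
h=P([(140,88),(452,125),(397,365),(90,340)],(530,75),.022);print('holder',h.round(4).tolist(),h.mean(0))
print([np.linalg.norm(h[i]-h[i-1]).round(4) for i in range(4)])
b=np.array([onz(C,u,z) for u,z in [((148,60),.081),((240,43),.081),((268,172),.037),((193,185),.037)]])
print('bin',b.round(4).tolist(),b.mean(0));print([np.linalg.norm(b[i]-b[i-1]).round(4) for i in range(4)])
```

```text
jig [[0.5224, 0.2391, 0.04], [0.4838, 0.1113, 0.04], [0.3772, 0.1413, 0.04], [0.4171, 0.2714, 0.04]] [0.45013679 0.19077286 0.04      ]
[np.float64(0.1101), np.float64(0.1335), np.float64(0.1107), np.float64(0.1361)]
bar [0.4879 0.2273 0.082 ] 0.0422 -0.168
bar [0.4386 0.2429 0.082 ] 0.0406 -0.274
bar [0.4616 0.1417 0.082 ] 0.0416 -0.18
bar [0.4126 0.1567 0.082 ] 0.0409 -0.181
tmpl [0.4496 0.1932 0.092 ] 0.0393 -0.252
holder [[0.508, -0.1374, 0.022], [0.5035, -0.2623, 0.022], [0.4166, -0.2603, 0.022], [0.4202, -0.135, 0.022]] [ 0.46207493 -0.19874237  0.022     ]
[np.float64(0.0878), np.float64(0.125), np.float64(0.0869), np.float64(0.1253)]
bin [[0.5265, 0.4538, 0.081], [0.5488, 0.3346, 0.081], [0.3765, 0.3046, 0.037], [0.3535, 0.4184, 0.037]] [0.45131118 0.37783591 0.059     ]
[np.float64(0.182), np.float64(0.1212), np.float64(0.1804), np.float64(0.1161)]
```

>>> arm_command --fingers '[-1,-1,-1,-1,-1]' --pt "-0.005 -0.01 -0.04" --pt "-0.005 -0.01 -0.04" --pt "-0.005 -0.01 -0.04" --pt "-0.002 0 -0.01" --pt "0 0 0" --roll '[-0.11,-0.11,-0.1,0,0]'

```text
t: 2.05
eef_pos: [0.3821, 0.2113, 0.2542]
ee_rot: [3.128, -0.002, -0.297]
force: [0.2, -0.1, 1.3]
width: 0.0874
```

Run:
```python
from h import *
im,C,s=snap('wrist','w3',(180,0,500,215),2.4);print(s['t'],s['eef_pos'],s['ee_rot'],s['q'])
```

```text
2.05 [0.38214376 0.21125628 0.254173  ] [ 3.12768528e+00 -1.86333561e-03 -2.97226824e-01] [ 0.96554501 -0.06067657 -0.43209948  0.0063991  -1.21206825  0.30572688]
```

View pics/w3.png

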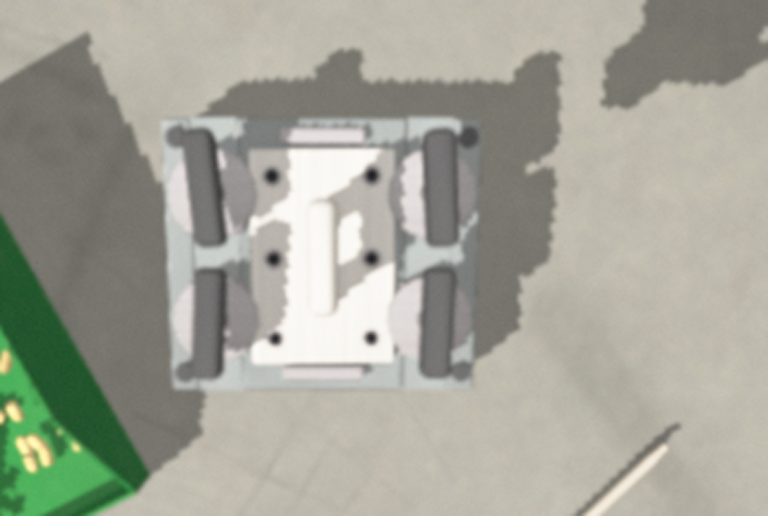

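Run:
```python
from h import *
im,C=load('wrist','w3')
P=lambda c,z:np.array([onz(C,((a+.5)/2.4-.5+180,(b+.5)/2.4-.5),z) for a,b in c])
B=[]
for n,b in dict(A=[(198,130),(212,243)],B=[(209,269),(207,377)],C=[(440,130),(441,244)],D=[(440,269),(434,377)]).items():
    p=P(b,.082);d=p[0]-p[1];B.append(p.mean(0));print(n,p.mean(0).round(4),np.linalg.norm(d).round(4),np.arctan2(d[1],d[0]).round(3))
B=np.array(B);print('c',B.mean(0),'x',B[0]-B[1],B[2]-B[3],'y',B[0]-B[2],B[1]-B[3])
p=P([(320,202),(322,315)],.092);d=p[0]-p[1];print('t',p.mean(0),np.linalg.norm(d),np.arctan2(d[1],d[0]))
p=P([(163,120),(480,120),(472,388),(172,388)],.04);print(p.round(4),p.mean(0))
print(np.arctan2(*(p[0]-p[3])[[1,0]]),np.arctan2(*(p[1]-p[2])[[1,0]]),-np.arctan2(*(p[0]-p[1])[[0,1]]),-np.arctan2(*(p[3]-p[2])[[0,1]]))
print([np.linalg.norm(p[i]-p[i-1]).round(4) for i in range(4)])
```

```text
A [0.4874 0.2261 0.082 ] 0.0415 -0.2
B [0.4384 0.2417 0.082 ] 0.042 -0.349
C [0.4611 0.1406 0.082 ] 0.0418 -0.261
D [0.4119 0.1556 0.082 ] 0.0422 -0.324
c [0.44969358 0.19100486 0.082     ] x [ 0.04898859 -0.01556849  0.        ] [ 0.04915938 -0.01497989  0.        ] y [0.02633815 0.08552662 0.        ] [0.02650894 0.08611523 0.        ]
t [0.44883793 0.19204628 0.092     ] 0.041307425568053974 -0.28152363642804146
[[0.5236 0.2384 0.04  ]
 [0.4846 0.1104 0.04  ]
 [0.3749 0.1431 0.04  ]
 [0.4149 0.2726 0.04  ]] [0.44950156 0.19112628 0.04      ]
-0.3050818203400627 -0.28994413381864376 -0.2957403051655011 -0.29964769794154694
[np.float64(0.1139), np.float64(0.1339), np.float64(0.1144), np.float64(0.1356)]
```

>>> arm_command --fingers '[0.4,0.4,0.4,0.4,0.4,0.4]' --pt "0.035 0.005 -0.03" --pt "0.035 0.005 -0.03" --pt "0.036 0.005 -0.03" --pt "0 0 -0.03" --pt "0 0 -0.02" --pt "0 0 0" --roll '[0.1,0,0,0,0,0]' --newtons 50

```text
t: 2.7
eef_pos: [0.5024, 0.2396, 0.1233]
ee_rot: [-3.137, -0.018, -0.174]
force: [-0.2, 0.1, -0.3]
width: 0.0452
```

>>> arm_command --fingers '[0.4,0.4,0.4]' --pt "-0.012 -0.011 -0.01" --pt "0 0 0" --pt "0 0 0" --roll '[-0.02,0,0]'

```text
t: 3.0
eef_pos: [0.4943, 0.2333, 0.1189]
ee_rot: [-3.132, -0.023, -0.188]
force: [0.6, -0.0, 0.1]
width: 0.0274
```

>>> arm_command --fingers '[0.4,0.4,0.4]' --pt "-0.007 -0.006 -0.004" --pt "0 0 0" --pt "0 0 0" --roll '[-0.01,0,0]'

```text
t: 3.3
eef_pos: [0.4888, 0.2295, 0.1185]
ee_rot: [-3.127, -0.028, -0.196]
force: [-0.6, 0.9, -0.1]
width: 0.0262
```

Run:
```python
from h import *
for n in ['wrist','side']:
    im,C,s=snap(n,n[0]+'4',None if n=='wrist' else (260,170,420,310),1 if n=='wrist' else 4)
    if n=='wrist':
        for X in [(0.488,0.2274,.082),(.4882,.2426,.082)]: print(proj(C,X))
print(s['eef_pos'],s['ee_rot'])
```

```text
[[321.90257811 229.37460074]]
[[296.83972547 233.66583761]]
[0.48864485 0.22936897 0.11845533] [-3.12747664 -0.02729288 -0.19618221]
```

View pics/w4.png

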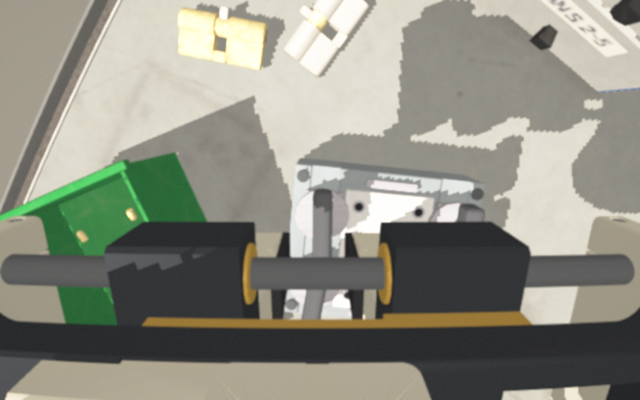

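View pics/s4.png

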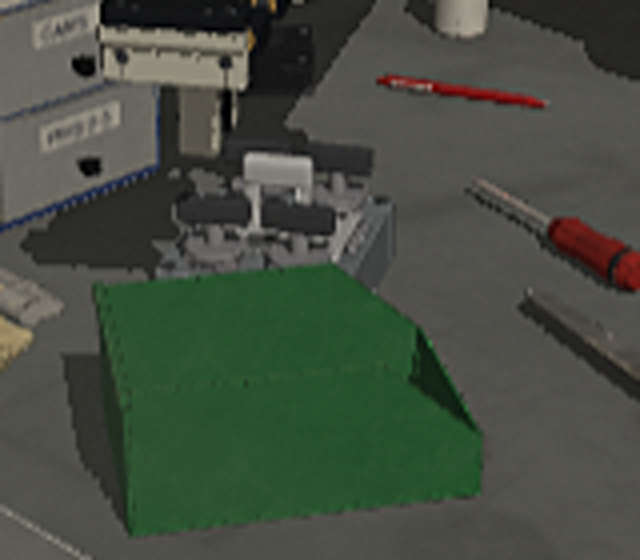

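>>> arm_command --fingers '[0.4,0.4,0.4,0.4]' --pt "0 -0.002 -0.025" --pt "0 0 -0.025" --pt "0 0 -0.005" --pt "0 0 0" --roll '[0,0,0,0]'

```text
t: 3.8
eef_pos: [0.49, 0.2283, 0.0636]
ee_rot: [-3.125, -0.029, -0.196]
force: [-0.1, -0.7, 0.5]
width: 0.0263
```

>>> arm_command --fingers '[0.4,0.4,0.8,0.8,0.8]' --pt "-0.002 -0.001 -0.008" --pt "0 0 -0.001" --pt "0 0 0" --pt "0 0 0" --pt "0 0 0" --roll '[0,0,0,0,0]'

```text
t: 4.3
eef_pos: [0.4892, 0.2284, 0.0568]
ee_rot: [-3.123, -0.032, -0.195]
force: [-1.0, 0.0, -1.5]
width: 0.0116
```

>>> arm_command --fingers '[1,1,1,1,1,1]' --pt "0 0 0.001" --pt "0 0 0" --pt "0 0 0" --pt "0 0 0" --pt "0 0 0" --pt "0 0 0" --roll '[0.14,0.14,0.14,0.06,0,0]'

```text
t: 4.9
eef_pos: [0.4892, 0.2287, 0.0588]
ee_rot: [-3.121, -0.033, 0.301]
force: [0.0, -0.6, -1.3]
width: 0.0115
```

>>> arm_command --fingers '[1,1,1,1]' --pt "0 0 0.004" --pt "0 0 0.004" --pt "0 0 0.002" --pt "0 0 0" --roll '[0.04,0,0,0]'

```text
t: 5.3
eef_pos: [0.4878, 0.228, 0.0671]
ee_rot: [-3.122, -0.03, 0.334]
force: [1.3, 0.7, -2.6]
width: 0.0115
```

>>> arm_command --fingers '[1,1,1,1,1,1,1,1]' --pt "0 0 -0.001" --pt "0 0 0" --pt "0 0 0" --pt "0 0 0" --pt "0 0 0" --pt "0 0 0" --pt "0 0 0" --pt "0 0 0" --roll '[-0.14,-0.14,-0.14,-0.14,-0.14,-0.14,-0.14,-0.14]'

```text
t: 6.1
eef_pos: [0.4884, 0.2288, 0.0676]
ee_rot: [-3.121, -0.031, -0.836]
force: [-0.3, 0.2, -3.3]
width: 0.0119
```

>>> arm_command --fingers '[1,1,1,1,1,1]' --pt "0 0 0" --pt "0 0 0" --pt "0 0 0.004" --pt "0 0 0.003" --pt "0 0 0.001" --pt "0 0 0" --roll '[-0.08,0,0,0,0,0]'

```text
t: 6.7
eef_pos: [0.4878, 0.228, 0.0762]
ee_rot: [-3.122, -0.031, -0.92]
force: [1.3, 1.2, -7.6]
width: 0.0118
```

>>> arm_command --fingers '[1,1,1,1,1,1,1,1]' --pt "0 0 -0.001" --pt "0 0 0" --pt "0 0 0" --pt "0 0 0" --pt "0 0 0" --pt "0 0 0" --pt "0 0 0" --pt "0 0 0" --roll '[0.14,0.14,0.14,0.14,0.14,0.14,0.14,0.14]'

```text
t: 7.5
eef_pos: [0.4891, 0.2296, 0.0766]
ee_rot: [-3.119, -0.033, 0.248]
force: [0.8, -3.0, -2.5]
width: 0.0112
```

>>> arm_command --fingers '[1,1,1,1,1,1]' --pt "0 0 0" --pt "0 0 0" --pt "0 0 0.004" --pt "0 0 0.003" --pt "0 0 0.001" --pt "0 0 0" --roll '[0.08,0,0,0,0,0]'

```text
t: 8.1
eef_pos: [0.489, 0.2286, 0.0854]
ee_rot: [-3.12, -0.032, 0.33]
force: [1.8, -1.5, -6.6]
width: 0.0119
```

Third step reached (+28.6 mm). Last swing, then out.

>>> arm_command --fingers '[1,1,1,1,1,1,1,1]' --pt "0 0 -0.001" --pt "0 0 0" --pt "0 0 0" --pt "0 0 0" --pt "0 0 0" --pt "0 0 0" --pt "0 0 0" --pt "0 0 0" --roll '[-0.14,-0.14,-0.14,-0.14,-0.14,-0.14,-0.14,-0.14]'

```text
t: 8.9
eef_pos: [0.4879, 0.2293, 0.0849]
ee_rot: [-3.121, -0.034, -0.837]
force: [-2.2, -3.6, -0.7]
width: 0.0119
```

>>> arm_command --fingers '[1,1,1,1,1,1,1]' --pt "0 0 0" --pt "0 0 0" --pt "0 0 0.004" --pt "0 0 0.005" --pt "0 0 0.008" --pt "0 0 0.01" --pt "0 0 0" --roll '[-0.08,0,0,0,0,0,0]'

```text
t: 9.6
eef_pos: [0.4886, 0.2304, 0.116]
ee_rot: [-3.118, -0.034, -0.917]
force: [-0.6, 0.7, -1.0]
width: 0.0121
```

>>> arm_command --fingers '[1,1,1,1,1,1]' --pt "0 0 0.03" --pt "0 0.005 0.02" --pt "0 0.04 0.002" --pt "0 0.04 0" --pt "0 0.035 0" --pt "0 0 0" --roll '[0.1,0.14,0.14,0.14,0,0]'

```text
t: 10.2
eef_pos: [0.4898, 0.3558, 0.1744]
ee_rot: [-3.109, -0.038, -0.376]
force: [-0.1, -0.3, -1.8]
width: 0.0114
```

Run:
```python
from h import *
im,C,s=snap('side','s5',(250,120,450,320),3);print(s['eef_pos'],s['ee_rot'],s['width'])
b=np.array([.452,.378]);bx=np.array([.982,.189]);by=np.array([-.189,.982])
S=lambda x,y,z:np.r_[b+x*bx+y*by,z]
print(proj(C,[S(x,y,z) for x,y,z in [(.0915,.063,0),(.0915,.063,.081),(.0915,-.063,.081),(-.0915,.063,.0),(-.0915,.063,.037)]]))
```

```text
[0.48977755 0.3557997  0.17436273] [-3.10873286 -0.03758318 -0.37571647] 0.011351794718980766
[[290.49020164 303.99572074]
 [288.55221249 267.72178885]
 [281.07523459 239.2585018 ]
 [379.76002792 292.35705979]
 [380.10545586 276.44533586]]
```

View pics/s5.png

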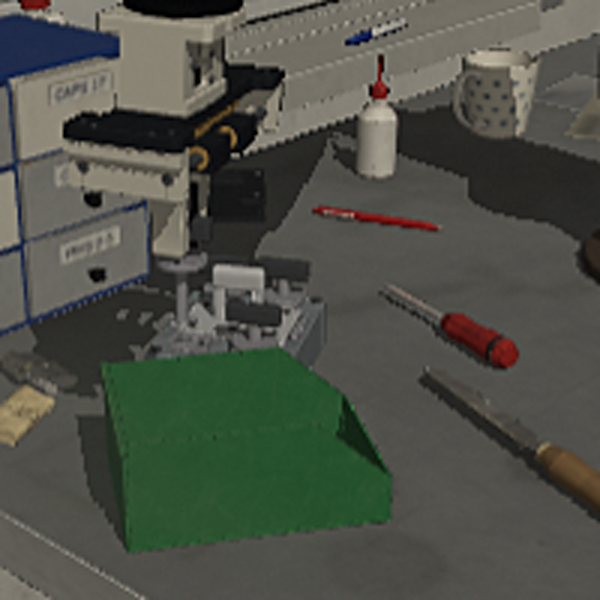

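>>> arm_command --fingers '[1,1,1,1,1,1]' --pt "0 0.03 -0.01" --pt "0.003 0.01 -0.03" --pt "0 0 -0.035" --pt "0 0 -0.02" --pt "0 0 0" --pt "0 0 0" --roll '[0,0,0,0,0,0]'

```text
t: 10.85
eef_pos: [0.4933, 0.394, 0.0792]
ee_rot: [-3.105, -0.038, -0.377]
force: [0.4, -0.0, -0.5]
width: 0.0115
```

>>> arm_command --fingers '[1,0.4,0.4,0.4,0.4,0.4,0.4]' --pt "0 0 -0.01" --pt "0 0 0" --pt "0 0 0" --pt "0 0 0.04" --pt "0 0 0.04" --pt "0 0 0.02" --pt "0 0 0" --roll '[0,0,0,0,0,0,0]'

```text
t: 11.55
eef_pos: [0.4954, 0.3948, 0.1787]
ee_rot: [-3.097, -0.042, -0.378]
force: [-0.1, -0.0, -0.0]
width: 0.026
```

Run:
```python
from h import *
im,C,s=snap('side','s6',(250,120,450,320),3);print(s['eef_pos'],s['ee_rot'],s['width'])
im,C,s=snap('wrist','w6')
```

```text
[0.49542657 0.39480611 0.17871505] [-3.0971455  -0.04151575 -0.37772423] 0.02604543932561093
```

View pics/s6.png

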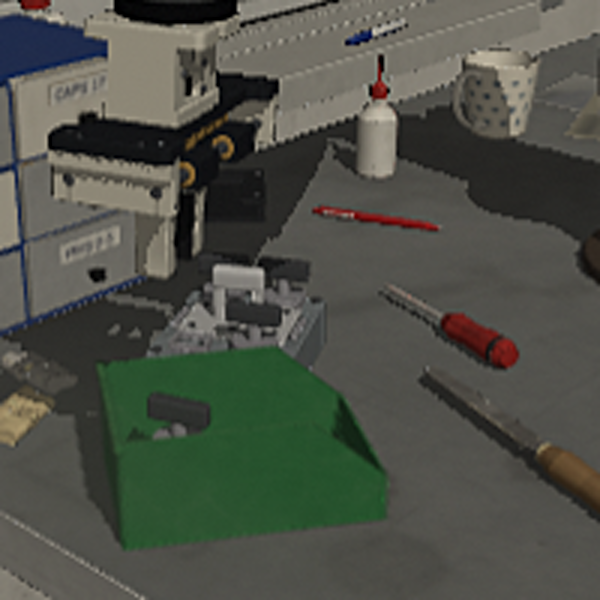

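View pics/w6.png

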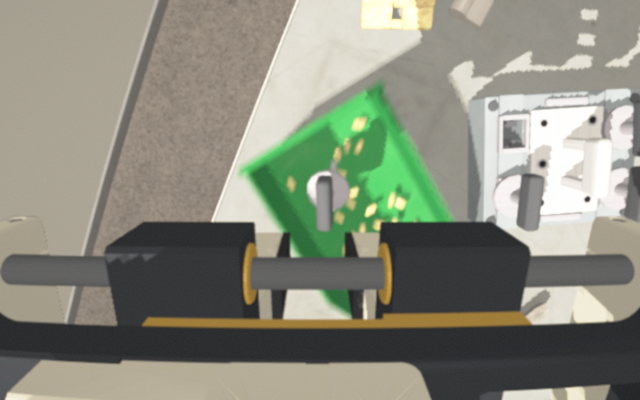

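>>> arm_command --fingers '[0.4,0.4,0.4,0.4,0.4,0.4,0.4,0.4]' --pt "0 0 0" --pt "0 0 0" --pt "0 0 0" --pt "0 0 0" --pt "0 0 0" --pt "0 0 0" --pt "0 0 0" --pt "0 0 0" --roll '[0,0,0,0,0,0,0,0]'

```text
t: 12.45
eef_pos: [0.4929, 0.3919, 0.1708]
ee_rot: [-3.108, -0.038, -0.378]
force: [-0.6, 0.3, 0.4]
width: 0.0259
```

Run:
```python
from h import *
s=get_state();print(s['eef_pos'],s['ee_rot'],s['q'])
```

```text
[0.49285389 0.39191929 0.17076275] [-3.10818228 -0.03760546 -0.37826244] [ 1.00040294  0.29676161 -0.22676372  0.03608624 -1.00757115  0.17409653]
```

>>> arm_command --fingers '[0.4,0.4,0.4,0.4,0.4,0.4,0.4]' --pt "-0.012 -0.035 0" --pt "-0.015 -0.04 0" --pt "-0.015 -0.04 -0.01" --pt "-0.007 -0.02 -0.01" --pt "0 0 -0.01" --pt "0 0 0" --pt "0 0 0" --roll '[0,0.02,0,0,0,0,0]'

```text
t: 13.15
eef_pos: [0.4427, 0.2539, 0.1402]
ee_rot: [-3.106, -0.039, -0.356]
force: [0.3, 0.2, 0.3]
width: 0.0263
```

Run:
```python
from h import *
im,C,s=snap('wrist','w7');print(s['eef_pos'],s['ee_rot'],s['q'])
print(proj(C,[.4382,.2426,.082]))
```

```text
[0.44266209 0.2539402  0.1401937 ] [-3.10571843 -0.03905939 -0.35638367] [ 0.92778505  0.13326303 -0.52278521  0.0357271  -0.86959397  0.26489448]
[[339.19619663 219.97887856]]
```

View pics/w7.png

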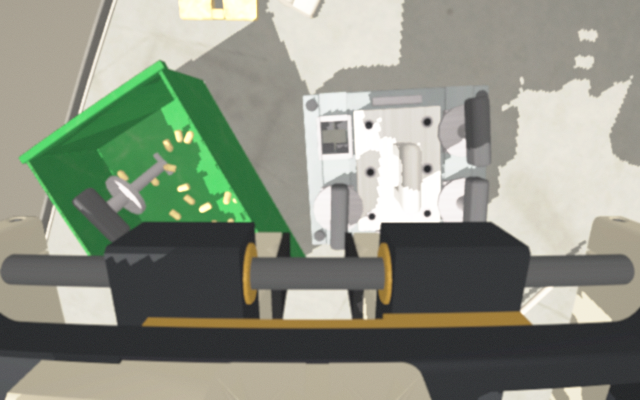

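>>> arm_command --fingers '[0.4,0.4,0.4,0.4,0.4]' --pt "-0.004 -0.01 -0.02" --pt "0 0 -0.02" --pt "0 0 -0.008" --pt "0 0 0" --pt "0 0 0" --roll '[0,0,0,0,0]'

```text
t: 13.7
eef_pos: [0.4417, 0.2492, 0.0931]
ee_rot: [-3.102, -0.041, -0.353]
force: [-0.8, -0.2, -0.2]
width: 0.0265
```

>>> arm_command --fingers '[0.4,0.4,0.4]' --pt "-0.004 -0.008 0" --pt "0 0 0" --pt "0 0 0" --roll '[0,0,0]'

```text
t: 14.0
eef_pos: [0.4383, 0.2418, 0.0948]
ee_rot: [-3.1, -0.042, -0.353]
force: [-0.0, 0.3, 0.1]
width: 0.0264
```

>>> arm_command --fingers '[0.4,0.4,0.4,0.4]' --pt "0 0 -0.02" --pt "0 0 -0.014" --pt "0 0 -0.002" --pt "0 0 0" --roll '[0,0,0,0]'

```text
t: 14.4
eef_pos: [0.4395, 0.243, 0.0606]
ee_rot: [-3.095, -0.045, -0.353]
force: [0.2, -1.0, 0.5]
width: 0.0265
```

>>> arm_command --fingers '[0.4,1,1,1,1]' --pt "-0.001 0 -0.005" --pt "0 0 0" --pt "0 0 0" --pt "0 0 0" --pt "0 0 0" --roll '[0,0,0,0,0]'

```text
t: 14.9
eef_pos: [0.4392, 0.2437, 0.0573]
ee_rot: [-3.092, -0.046, -0.353]
force: [-0.2, 0.3, -1.6]
width: 0.0116
```

>>> arm_command --fingers '[1,1,1,1,1,1,1,1]' --pt "0 0 0.001" --pt "0 0 0" --pt "0 0 0" --pt "0 0 0" --pt "0 0 0" --pt "0 0 0" --pt "0 0 0" --pt "0 0 0" --roll '[0.14,0.14,0.14,0.14,0.12,0,0,0]'

```text
t: 15.7
eef_pos: [0.4387, 0.2437, 0.0583]
ee_rot: [-3.092, -0.045, 0.346]
force: [-0.4, 0.4, -1.4]
width: 0.0114
```

>>> arm_command --fingers '[1,1,1,1,1,1,1,1]' --pt "0 0 0.004" --pt "0 0 0.004" --pt "0 0 0.001" --pt "0 0 0" --pt "0 0 0" --pt "0 0 0" --pt "0 0 0" --pt "0 0 0" --roll '[0,0,0,0,-0.14,-0.14,-0.14,-0.14]'

```text
t: 16.5
eef_pos: [0.438, 0.2429, 0.0674]
ee_rot: [-3.092, -0.044, -0.237]
force: [-0.5, -0.0, -2.6]
width: 0.0118
```

>>> arm_command --fingers '[1,1,1,1,1,1,1,1]' --pt "0 0 0" --pt "0 0 0" --pt "0 0 0" --pt "0 0 0" --pt "0 0 0" --pt "0 0 0" --pt "0 0 0.004" --pt "0 0 0.003" --roll '[-0.14,-0.14,-0.14,-0.14,-0.08,0,0,0]'

```text
t: 17.3
eef_pos: [0.4378, 0.2432, 0.0752]
ee_rot: [-3.091, -0.045, -0.905]
force: [0.1, -0.6, -1.1]
width: 0.0117
```

>>> arm_command --fingers '[1,1,1,1,1,1,1,1]' --pt "0 0 0.001" --pt "0 0 0" --pt "0 0 0" --pt "0 0 0" --pt "0 0 0" --pt "0 0 0" --pt "0 0 0" --pt "0 0 0" --roll '[-0.01,0,0.14,0.14,0.14,0.14,0.14,0.14]'

```text
t: 18.1
eef_pos: [0.4382, 0.244, 0.0766]
ee_rot: [-3.089, -0.046, -0.041]
force: [1.1, 1.1, -5.0]
width: 0.0117
```

>>> arm_command --fingers '[1,1,1,1,1,1,1,1]' --pt "0 0 0" --pt "0 0 0" --pt "0 0 0" --pt "0 0 0" --pt "0 0 0.004" --pt "0 0 0.004" --pt "0 0 0.001" --pt "0 0 0" --roll '[0.14,0.14,0.08,0,0,0,0,0]'

```text
t: 18.9
eef_pos: [0.4382, 0.2436, 0.0855]
ee_rot: [-3.088, -0.046, 0.333]
force: [2.2, -0.3, -8.0]
width: 0.0116
```

>>> arm_command --fingers '[1,1,1,1,1,1,1,1]' --pt "0 0 -0.001" --pt "0 0 0" --pt "0 0 0" --pt "0 0 0" --pt "0 0 0" --pt "0 0 0" --pt "0 0 0" --pt "0 0 0" --roll '[-0.14,-0.14,-0.14,-0.14,-0.14,-0.14,-0.14,-0.14]'

```text
t: 19.7
eef_pos: [0.4378, 0.2446, 0.0853]
ee_rot: [-3.086, -0.048, -0.833]
force: [-1.0, -2.3, -1.4]
width: 0.0115
```

>>> arm_command --fingers '[1,1,1,1,1,1,1]' --pt "0 0 0" --pt "0 0 0" --pt "0 0 0.004" --pt "0 0 0.005" --pt "0 0 0.008" --pt "0 0 0.01" --pt "0 0 0" --roll '[-0.08,0,0,0,0,0,0]'

```text
t: 20.4
eef_pos: [0.4382, 0.2453, 0.1163]
ee_rot: [-3.084, -0.048, -0.913]
force: [0.6, 0.2, -1.5]
width: 0.0115
```

>>> arm_command --fingers '[1,1,1,1,1,1,1]' --pt "0 0 0.03" --pt "0.01 0.01 0.02" --pt "0.016 0.035 0.005" --pt "0.016 0.035 0" --pt "0.012 0.03 0" --pt "0 0 0" --pt "0 0 0" --roll '[0.1,0.14,0.14,0.14,0,0,0]'

```text
t: 21.1
eef_pos: [0.4944, 0.3598, 0.177]
ee_rot: [-3.077, -0.05, -0.37]
force: [-0.1, -0.7, -1.2]
width: 0.0117
```

Run:
```python
from h import *
im,C,s=snap('side','s7',(250,120,450,320),3);print(s['eef_pos'],s['ee_rot'],s['width'])
```

```text
[0.49444839 0.35981096 0.17703596] [-3.07733565 -0.05045364 -0.37029236] 0.011748365535900784
```

View pics/s7.png

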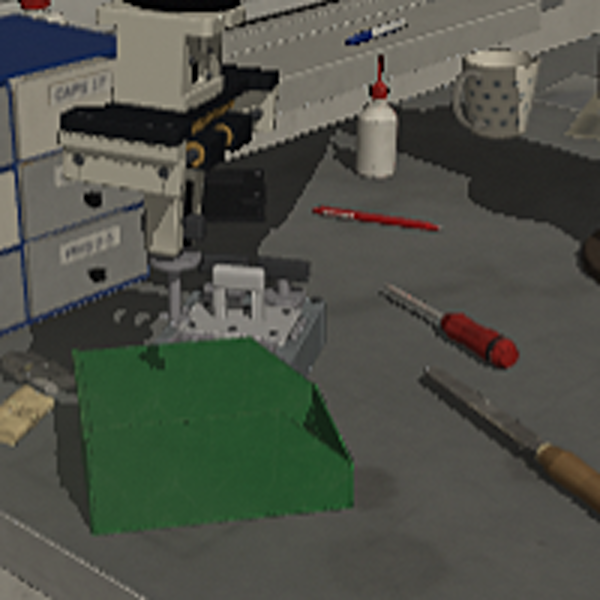

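Run:
```python
from h import *
C=cam('side')
q=lambda a,b,z=0:onz(C,((a+.5)/3-.5+250,(b+.5)/3-.5+120),z)
for o,n in [((126,549),(95,533)),((388,520),(352,508))]:
    print(q(*o).round(4),q(*n).round(4),(q(*n)-q(*o)).round(4))
a,b=q(95,533),q(352,508);d=(a-b)[:2];print(np.linalg.norm(d),np.arctan2(d[1],d[0]))
u=d/np.linalg.norm(d);print((a+b)[:2]/2+.063*np.array([u[1],-u[0]]))
a,b=q(126,549),q(388,520);d=(a-b)[:2];print(np.linalg.norm(d),np.arctan2(d[1],d[0]))
u=d/np.linalg.norm(d);print((a+b)[:2]/2+.063*np.array([u[1],-u[0]]))
```

```text
[0.5279 0.4527 0.    ] [0.5498 0.4328 0.    ] [ 0.0219 -0.0198  0.    ]
[0.3521 0.4249 0.    ] [0.3749 0.409  0.    ] [ 0.0229 -0.0158  0.    ]
0.17650891654055714 0.1352470843540591
[0.4708815  0.35852428]
0.17801325667314602 0.15662783006554815
[0.44979627 0.37653938]
```

>>> arm_command --fingers '[1,1,1,1,1,1]' --pt "0.015 0.006 -0.01" --pt "0.002 0 -0.03" --pt "0 0 -0.03" --pt "0 0 -0.01" --pt "0 0 0" --pt "0 0 0" --roll '[0,0,0,0,0,0]'

```text
t: 21.75
eef_pos: [0.5113, 0.363, 0.0984]
ee_rot: [-3.074, -0.052, -0.372]
force: [-0.4, -0.1, -0.8]
width: 0.0119
```

>>> arm_command --fingers '[1,0.4,0.4,0.4,0.4,0.4,0.4]' --pt "0 0 -0.01" --pt "0 0 0" --pt "0 0 0" --pt "0 0 0.04" --pt "0 0 0.03" --pt "0 0 0.01" --pt "0 0 0" --roll '[0,0,0,0,0,0,0]'

```text
t: 22.45
eef_pos: [0.5128, 0.3648, 0.1758]
ee_rot: [-3.066, -0.055, -0.372]
force: [0.6, -0.8, -0.5]
width: 0.0259
```

Run:
```python
from h import *
im,C,s=snap('wrist','w8');print(s['eef_pos'],s['ee_rot'],s['width'],s['q'])
```

```text
[0.51279765 0.36478729 0.17582171] [-3.0664319  -0.05509625 -0.37152551] 0.02591741224041941 [ 0.94967081  0.26600303 -0.26319785  0.0424593  -0.95553335  0.22865616]
```

View pics/w8.png

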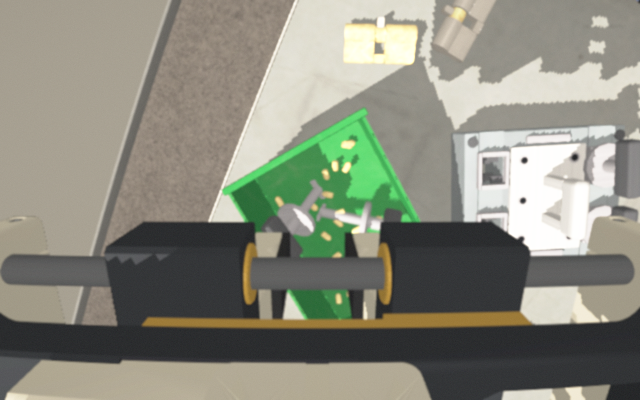

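>>> arm_command --fingers '[0.4,0.4,0.4,0.4,0.4,0.4,0.4,0.4]' --pt "0 0 0" --pt "0 0 0" --pt "0 0 0" --pt "0 0 0" --pt "0 0 0" --pt "0 0 0" --pt "0 0 0" --pt "0 0 0" --roll '[0,0,0,0,0,0,0,0]'

```text
t: 23.3
eef_pos: [0.5108, 0.3627, 0.1693]
ee_rot: [-3.075, -0.052, -0.372]
force: [-0.2, -0.3, -0.6]
width: 0.0262
```

>>> arm_command --fingers '[0.4,0.4,0.4,0.4,0.4,0.4,0.4,0.4]' --pt "0 0 0.001" --pt "0 0 0.001" --pt "0 0 0.001" --pt "0 0 0.001" --pt "0 0 0.001" --pt "0 0 0.001" --pt "0 0 0.001" --pt "0 0 0.001" --roll '[0,0,0,0,0,0,0,0]'

```text
t: 24.1
eef_pos: [0.5109, 0.3628, 0.1784]
ee_rot: [-3.074, -0.052, -0.372]
force: [-0.1, 0.4, 0.8]
width: 0.0264
```

>>> arm_command --fingers '[0.4,0.4,0.4,0.4,0.4,0.4,0.4,0.4]' --pt "-0.004 -0.015 0" --pt "-0.005 -0.025 0" --pt "-0.006 -0.03 -0.005" --pt "-0.006 -0.03 -0.005" --pt "-0.006 -0.03 -0.005" --pt "-0.006 -0.03 -0.005" --pt "-0.005 -0.025 -0.005" --pt "-0.003 -0.015 0" --roll '[0,0.05,0.05,0,0,0,0,0]'

```text
t: 24.9
eef_pos: [0.4652, 0.1533, 0.1521]
ee_rot: [-3.074, -0.052, -0.265]
force: [-0.3, 0.4, 0.7]
width: 0.0266
```

>>> arm_command --fingers '[0.4,0.4,0.4]' --pt "0 0 0" --pt "0 0 0" --pt "0 0 0" --roll '[0,0,0]'

```text
t: 25.2
eef_pos: [0.4652, 0.1518, 0.1533]
ee_rot: [-3.073, -0.053, -0.268]
force: [-0.5, 0.4, -0.4]
width: 0.0263
```

>>> arm_command --fingers '[0.4,0.4,0.4,0.4,0.4,0.4]' --pt "-0.003 -0.011 -0.01" --pt "0 0 -0.015" --pt "0 0 -0.015" --pt "0 0 -0.015" --pt "0 0 0" --pt "0 0 0" --roll '[0,0,0,0,0,0]'

```text
t: 25.8
eef_pos: [0.4616, 0.141, 0.0942]
ee_rot: [-3.073, -0.053, -0.263]
force: [0.3, -0.5, 0.9]
width: 0.0261
```

Run:
```python
from h import *
im,C,s=snap('wrist','w9');print(s['eef_pos'],s['ee_rot'],s['q'])
print(proj(C,[.461,.1394,.082]))
```

```text
[0.46164225 0.14099094 0.09418505] [-3.07334323 -0.05250339 -0.26349434] [ 0.70919244  0.1309071  -0.64730481  0.00749723 -0.70665255  0.59440965]
[[322.17052046 244.19830372]]
```

View pics/w9.png

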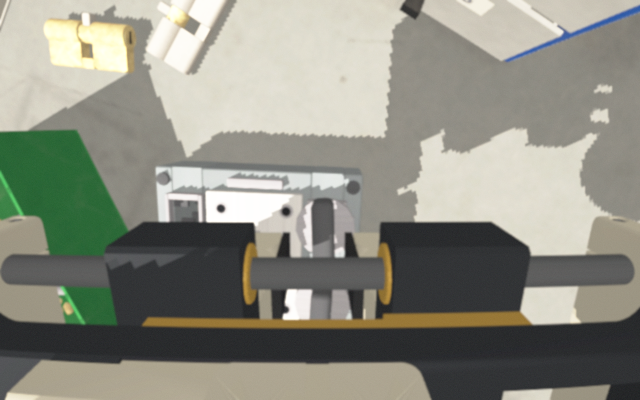

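Bar of pin C lies between the pads (column 322, pads at 288 and 355). Descend and grip.

>>> arm_command --fingers '[0.4,0.4,0.4,0.4,0.4]' --pt "0 0 -0.012" --pt "0 0 -0.014" --pt "0 0 -0.008" --pt "0 0 0" --pt "0 0 0" --roll '[0,0,0,0,0]'

```text
t: 26.35
eef_pos: [0.4637, 0.1426, 0.0625]
ee_rot: [-3.069, -0.056, -0.262]
force: [-0.2, -0.2, -0.9]
width: 0.0262
```

>>> arm_command --fingers '[0.4,0.4,1,1,1,1]' --pt "-0.002 -0.001 -0.006" --pt "0 0 0" --pt "0 0 0" --pt "0 0 0" --pt "0 0 0" --pt "0 0 0" --roll '[0,0,0,0,0,0]'

```text
t: 26.95
eef_pos: [0.4621, 0.1416, 0.0581]
ee_rot: [-3.068, -0.058, -0.262]
force: [-0.2, -0.0, -0.8]
width: 0.0119
```

>>> arm_command --fingers '[1,1,1,1,1,1,1,1]' --pt "0 0 0.001" --pt "0 0 0" --pt "0 0 0" --pt "0 0 0" --pt "0 0 0" --pt "0 0 0" --pt "0 0 0" --pt "0 0 0" --roll '[0.14,0.14,0.14,0.14,0.03,0,0,0]'

```text
t: 27.75
eef_pos: [0.4612, 0.1404, 0.0584]
ee_rot: [-3.069, -0.056, 0.349]
force: [0.2, -0.3, -0.1]
width: 0.0118
```

>>> arm_command --fingers '[1,1,1,1,1,1,1,1]' --pt "0 0 0.004" --pt "0 0 0.004" --pt "0 0 0.002" --pt "0 0 0" --pt "0 0 0" --pt "0 0 0" --pt "0 0 0" --pt "0 0 0" --roll '[0,0,0,0,-0.14,-0.14,-0.14,-0.14]'

```text
t: 28.55
eef_pos: [0.4605, 0.1399, 0.0683]
ee_rot: [-3.069, -0.054, -0.232]
force: [1.2, -0.6, -3.8]
width: 0.0118
```

>>> arm_command --fingers '[1,1,1,1,1,1,1,1]' --pt "0 0 0" --pt "0 0 0" --pt "0 0 0" --pt "0 0 0" --pt "0 0 0" --pt "0 0 0" --pt "0 0 0.004" --pt "0 0 0.003" --roll '[-0.14,-0.14,-0.14,-0.14,-0.1,0,0,0]'

```text
t: 29.35
eef_pos: [0.4589, 0.1401, 0.0756]
ee_rot: [-3.069, -0.054, -0.918]
force: [0.8, -0.8, -1.8]
width: 0.0114
```

>>> arm_command --fingers '[1,1,1,1,1,1,1,1]' --pt "0 0 0.001" --pt "0 0 0" --pt "0 0 0" --pt "0 0 0" --pt "0 0 0" --pt "0 0 0" --pt "0 0 0" --pt "0 0 0" --roll '[0,0,0.14,0.14,0.14,0.14,0.14,0.14]'

```text
t: 30.15
eef_pos: [0.4612, 0.1427, 0.0774]
ee_rot: [-3.062, -0.057, -0.042]
force: [1.1, -3.2, -2.9]
width: 0.0117
```

>>> arm_command --fingers '[1,1,1,1,1,1,1,1]' --pt "0 0 0" --pt "0 0 0" --pt "0 0 0" --pt "0 0 0" --pt "0 0 0.004" --pt "0 0 0.004" --pt "0 0 0.001" --pt "0 0 0" --roll '[0.14,0.14,0.09,0,0,0,0,0]'

```text
t: 30.95
eef_pos: [0.4608, 0.1399, 0.0864]
ee_rot: [-3.064, -0.055, 0.348]
force: [2.1, -1.7, -7.6]
width: 0.0117
```

>>> arm_command --fingers '[1,1,1,1,1,1,1,1]' --pt "0 0 -0.001" --pt "0 0 0" --pt "0 0 0" --pt "0 0 0" --pt "0 0 0" --pt "0 0 0" --pt "0 0 0" --pt "0 0 0" --roll '[-0.14,-0.14,-0.14,-0.14,-0.14,-0.14,-0.14,-0.14]'

```text
t: 31.75
eef_pos: [0.4591, 0.1413, 0.0859]
ee_rot: [-3.063, -0.056, -0.816]
force: [-1.6, -4.4, -0.3]
width: 0.0119
```

>>> arm_command --fingers '[1,1,1,1,1,1,1,1]' --pt "0 0 0" --pt "0 0 0" --pt "0 0 0.004" --pt "0 0 0.005" --pt "0 0 0.008" --pt "0 0 0.01" --pt "0 0 0.01" --pt "0 0 0" --roll '[-0.1,0,0,0,0,0,0,0]'

```text
t: 32.55
eef_pos: [0.46, 0.1432, 0.1284]
ee_rot: [-3.058, -0.056, -0.914]
force: [-0.3, -0.5, -1.0]
width: 0.0119
```

>>> arm_command --fingers '[1,1,1,1,1,1,1,1]' --pt "0 0 0.02" --pt "0 0 0.02" --pt "0.003 0.02 0.01" --pt "0.006 0.035 0" --pt "0.006 0.04 0" --pt "0.006 0.04 0" --pt "0.006 0.035 0" --pt "0.005 0.02 0" --roll '[0,0,0.14,0.14,0.14,0.14,0,0]'

```text
t: 33.35
eef_pos: [0.4921, 0.3393, 0.1841]
ee_rot: [-3.049, -0.056, -0.333]
force: [0.3, -0.6, -1.0]
width: 0.0116
```

>>> arm_command --fingers '[1,1]' --pt "0 0 0" --pt "0 0 0" --roll '[0,0]'

```text
t: 33.55
eef_pos: [0.4923, 0.3421, 0.1833]
ee_rot: [-3.05, -0.056, -0.33]
force: [0.2, 0.6, -1.6]
width: 0.012
```

Run:
```python
from h import *
im,C,s=snap('side','s10',(250,120,450,320),3);print(s['eef_pos'],s['ee_rot'],s['width'])
```

```text
[0.49229244 0.34214299 0.18325235] [-3.04959789 -0.05625535 -0.32998407] 0.011996665090172975
```

View pics/s10.png

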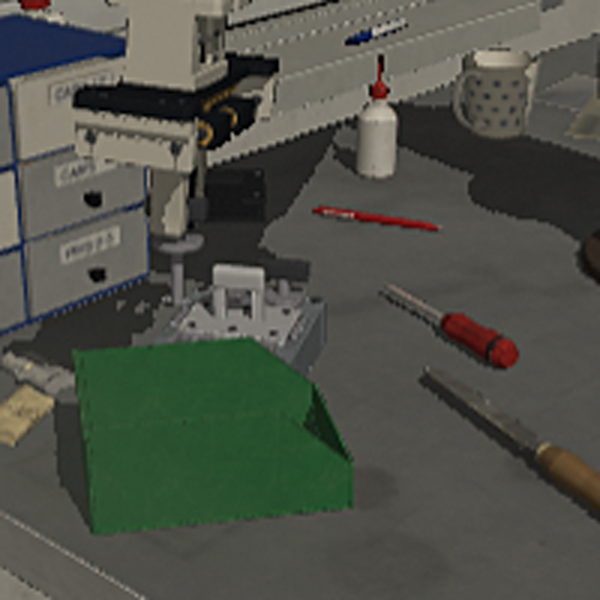

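Bin unchanged (corners 95,533 and 352,508). Drop pin C.

>>> arm_command --fingers '[1,1,1,1,1,1,1]' --pt "0.002 0.02 -0.01" --pt "0 0 -0.02" --pt "0 0 -0.025" --pt "0 0 -0.02" --pt "0 0 -0.01" --pt "0 0 0" --pt "0 0 0" --roll '[0,0,0,0,0,0,0]'

```text
t: 34.3
eef_pos: [0.4947, 0.3575, 0.0993]
ee_rot: [-3.045, -0.058, -0.335]
force: [0.1, -0.8, 0.3]
width: 0.0115
```

>>> arm_command --fingers '[0.4,0.4,0.4,0.4,0.4,0.4,0.4,0.4]' --pt "0 0 0" --pt "0 0 0" --pt "0 0 0.01" --pt "0 0 0.02" --pt "0 0 0.02" --pt "0 0 0.02" --pt "0 0 0" --pt "0 0 0" --roll '[0,0,0,0,0,0,0,0]'

```text
t: 35.1
eef_pos: [0.4972, 0.3599, 0.1822]
ee_rot: [-3.034, -0.063, -0.334]
force: [0.2, -0.3, 0.2]
width: 0.026
```

Run:
```python
from h import *
im,C,s=snap('wrist','w10');print(s['eef_pos'],s['ee_rot'],s['width'],s['q'])
```

```text
[0.49720989 0.35988278 0.18222416] [-3.03378224 -0.06258381 -0.33433162] 0.026041268195088355 [ 0.96422235  0.21837175 -0.31376047  0.03896934 -0.91832151  0.25382342]
```

View pics/w10.png

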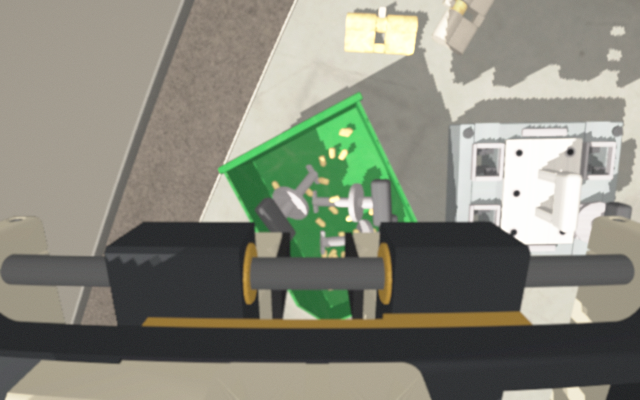

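>>> arm_command --fingers '[0.4,0.4,0.4,0.4,0.4,0.4,0.4,0.4]' --pt "0 0 0" --pt "0 0 0" --pt "0 0 0" --pt "0 0 0" --pt "0 0 0" --pt "0 0 0" --pt "0 0 0" --pt "0 0 0" --roll '[0,0,0,0,0,0,0,0]'

```text
t: 35.95
eef_pos: [0.4967, 0.3591, 0.18]
ee_rot: [-3.037, -0.062, -0.334]
force: [0.5, 0.8, -0.2]
width: 0.0265
```

>>> arm_command --fingers '[0.4,0.4,0.4,0.4,0.4,0.4,0.4,0.4]' --pt "0 0 0" --pt "0 0 0" --pt "0 0 0" --pt "0 0 0" --pt "0 0 0" --pt "0 0 0" --pt "0 0 0" --pt "0 0 0" --roll '[0,0,0,0,0,0,0,0]'

```text
t: 36.75
eef_pos: [0.4967, 0.3591, 0.1801]
ee_rot: [-3.037, -0.062, -0.334]
force: [-0.2, -1.1, -0.1]
width: 0.0264
```

>>> arm_command --fingers '[0.4,0.4,0.4,0.4,0.4,0.4]' --pt "-0.03 -0.03 0.03" --pt "-0.03 -0.03 0.03" --pt "-0.02 -0.03 0.03" --pt "0 0 0" --pt "0 0 0" --pt "0 0 0" --roll '[0,0,0,0,0,0]'

```text
t: 37.35
eef_pos: [0.4152, 0.2671, 0.2673]
ee_rot: [-3.044, -0.06, -0.333]
force: [0.4, 0.4, -0.0]
width: 0.0263
```

>>> arm_command --fingers '[0.4,0.4,0.4,0.4,0.4]' --pt "0 0 -0.04" --pt "0 0 -0.04" --pt "0 0 0" --pt "0 0 0" --pt "0 0 0" --roll '[0,0,0,0,0]'

```text
t: 37.85
eef_pos: [0.4171, 0.2691, 0.185]
ee_rot: [-3.047, -0.061, -0.333]
force: [0.4, 0.8, 0.0]
width: 0.0265
```

>>> arm_command --fingers '[0.4,0.4,0.4,0.4,0.4,0.4,0.4,0.4]' --pt "0 0 0.02" --pt "0 0 0.02" --pt "0 0 0.02" --pt "0 0 0.02" --pt "0 0 0" --pt "0 0 0" --pt "0 0 0" --pt "0 0 0" --roll '[0,0,0,0,0,0,0,0]'

```text
t: 38.65
eef_pos: [0.4202, 0.2724, 0.2784]
ee_rot: [-3.036, -0.066, -0.333]
force: [1.0, -0.1, -0.1]
width: 0.0263
```

>>> arm_command --fingers '[0.4,0.4,0.4,0.4,0.4,0.4,0.4,0.4]' --pt "0.02 0.016 0" --pt "0.02 0.016 0" --pt "0.02 0.016 0" --pt "0.02 0.016 0" --pt "0.02 0.016 0" --pt "0 0 0" --pt "0 0 0" --pt "0 0 0" --roll '[0,0,0,0,0,0,0,0]'

```text
t: 39.45
eef_pos: [0.5222, 0.3532, 0.2728]
ee_rot: [-3.044, -0.062, -0.332]
force: [-0.4, -0.1, 0.6]
width: 0.0263
```

>>> arm_command --fingers '[0.4,0.4,0.4,0.4,0.4,0.4]' --pt "-0.036 -0.03 0" --pt "-0.036 -0.03 0" --pt "-0.036 -0.03 0" --pt "0 0 0" --pt "0 0 0" --pt "0 0 0" --roll '[0,0,0,0,0,0]'

```text
t: 40.05
eef_pos: [0.4078, 0.2569, 0.2701]
ee_rot: [-3.046, -0.061, -0.331]
force: [0.3, -0.1, -0.6]
width: 0.0262
```

Run:
```python
from h import *
im,C=load('wrist','w2')
for u in [(475,72),(578,52),(628,10),(345,0)]: print(u,onz(C,u,0).round(3))
D=cam('side')
for u in [(208,243),(300,208),(163,222)]: print(u,onz(D,u,0).round(3))
S=cam('scene')
for u in [(345,220),(398,213)]: print(u,onz(S,u,0).round(3))
```

```text
(475, 72) [ 0.535 -0.006  0.   ]
(578, 52) [ 0.576 -0.17   0.   ]
(628, 10) [ 0.646 -0.246  0.   ]
(345, 0) [0.627 0.198 0.   ]
(208, 243) [0.753 0.179 0.   ]
(300, 208) [ 0.531 -0.037  0.   ]
(163, 222) [0.907 0.042 0.   ]
(345, 220) [0.555 0.007 0.   ]
(398, 213) [ 0.682 -0.127  0.   ]
```

>>> arm_command --fingers '[0.4,0.4,0.4,0.4,0.4,0.4,0.4,0.4]' --pt "0 -0.03 0" --pt "0 -0.03 0" --pt "0 -0.025 0" --pt "0 -0.01 0" --pt "0 0 0" --pt "0 0 0" --pt "0 0 0" --pt "0 0 0" --roll '[-0.14,-0.14,-0.14,-0.14,-0.14,-0.14,-0.14,-0.14]'

```text
t: 40.85
eef_pos: [0.4116, 0.1614, 0.2703]
ee_rot: [-3.046, -0.062, -1.495]
force: [0.1, -0.2, 0.6]
width: 0.0262
```

>>> arm_command --fingers '[0.4,0.4,0.4,0.4,0.4,0.4,0.4,0.4]' --pt "0 0 0" --pt "0 0 0" --pt "0 0 0" --pt "0 0 0" --pt "0 0 0" --pt "0 0 0" --pt "0 0 0" --pt "0 0 0" --roll '[-0.14,-0.14,-0.14,-0.14,-0.14,-0.14,-0.14,-0.14]'

```text
t: 41.65
eef_pos: [0.4163, 0.1658, 0.2684]
ee_rot: [-3.044, -0.068, -2.664]
force: [-0.5, -0.3, -0.0]
width: 0.0261
```

>>> arm_command --fingers '[0.4,0.4,0.4,0.4,0.4,0.4]' --pt "0 0 0" --pt "0 0 0" --pt "0 0 0" --pt "0 0 0" --pt "0 0 0" --pt "0 0 0" --roll '[-0.14,-0.14,-0.14,-0.14,-0.1,0]'

```text
t: 42.25
eef_pos: [0.4207, 0.1688, 0.266]
ee_rot: [-3.04, -0.071, 2.926]
force: [1.1, -0.7, -0.0]
width: 0.0263
```

Run:
```python
from h import *
s=get_state();print(s['eef_pos'],s['ee_rot'],s['q'])
```

```text
[0.42067184 0.16884305 0.26599271] [-3.03977646 -0.07090534  2.92576511] [ 0.81143417  0.03855698 -0.30781654 -0.00795358 -1.34819086 -2.59220715]
```

>>> arm_command --fingers '[0.4,0.4,0.4,0.4,0.4,0.4,0.4,0.4]' --pt "0 0 -0.045" --pt "0 0 -0.045" --pt "0 0 0" --pt "0 0 0.02" --pt "0 0 0.02" --pt "0 0 0.02" --pt "0 0 0.02" --pt "0 0 0" --roll '[0,0,0,0,0,0,0,0]'

```text
t: 43.05
eef_pos: [0.4256, 0.1705, 0.2648]
ee_rot: [-3.039, -0.066, 2.948]
force: [0.0, -0.5, 1.1]
width: 0.0262
```

>>> arm_command --fingers '[0.4,0.4,0.4,0.4,0.4,0.4,0.4,0.4]' --pt "0 0 -0.045" --pt "0 0 -0.045" --pt "0 0 0" --pt "0 0 0.02" --pt "0 0 0.02" --pt "0 0 0.02" --pt "0 0 0.02" --pt "0 0 0" --roll '[0,0,0,0,0,0,0,0]'

```text
t: 43.85
eef_pos: [0.4316, 0.1728, 0.2747]
ee_rot: [-3.046, -0.053, 2.963]
force: [-0.0, 0.2, 0.1]
width: 0.0264
```

>>> arm_command --fingers '[0.4,0.4,0.4,0.4,0.4,0.4,0.4,0.4]' --pt "0 0 -0.045" --pt "0 0 -0.045" --pt "0 0 0" --pt "0 0 0.02" --pt "0 0 0.02" --pt "0 0 0.02" --pt "0 0 0.02" --pt "0 0 0" --roll '[0,0,0,0,0,0,0,0]'

```text
t: 44.65
eef_pos: [0.4376, 0.1745, 0.2892]
ee_rot: [-3.054, -0.038, 2.972]
force: [-0.6, -0.3, 0.0]
width: 0.0263
```

>>> arm_command --fingers '[0.4,0.4,0.4,0.4,0.4,0.4,0.4,0.4]' --pt "0 0 -0.045" --pt "0 0 -0.045" --pt "0 0 0" --pt "0 0 0.02" --pt "0 0 0.02" --pt "0 0 0.02" --pt "0 0 0.02" --pt "0 0 0" --roll '[0,0,0,0,0,0,0,0]'

```text
t: 45.45
eef_pos: [0.4434, 0.1756, 0.3063]
ee_rot: [-3.063, -0.021, 2.979]
force: [-0.3, -0.1, -0.1]
width: 0.026
```

>>> arm_command --fingers '[0.4,0.4,0.4,0.4,0.4,0.4,0.4,0.4]' --pt "-0.01 -0.01 -0.045" --pt "0 0 -0.045" --pt "0 0 0" --pt "0 0 0.02" --pt "0 0 0.02" --pt "0 0 0.02" --pt "0 0 0.02" --pt "0 0 0" --roll '[-0.05,0,0,0,0,0,0,0]'

```text
t: 46.25
eef_pos: [0.439, 0.1662, 0.3246]
ee_rot: [-3.072, -0.004, 2.932]
force: [0.4, -0.8, 0.2]
width: 0.0263
```

>>> arm_command --fingers '[0.4,0.4,0.4,0.4,0.4,0.4,0.4,0.4]' --pt "-0.01 -0.01 -0.045" --pt "0 0 -0.045" --pt "0 0 -0.04" --pt "0 0 0" --pt "0 0 0.02" --pt "0 0 0.02" --pt "0 0 0.02" --pt "0 0 0.02" --roll '[-0.1,-0.1,0,0,0,0,0,0]'

```text
t: 47.05
eef_pos: [0.4346, 0.1574, 0.2983]
ee_rot: [-3.081, 0.01, 2.73]
force: [0.3, 0.9, 0.3]
width: 0.0265
```

Run:
```python
from h import *
s=get_state();print(s['eef_pos'],s['ee_rot'],s['q'])
```

```text
[0.43459287 0.15741756 0.29828595] [-3.08127489  0.01012709  2.7304688 ] [ 0.80280053 -0.01895718 -0.30418471  0.03137702 -1.33868033 -2.79305582]
```

>>> arm_command --fingers '[0.4,0.4,0.4,0.4,0.4,0.4,0.4,0.4]' --pt "0 0 -0.045" --pt "0 0 -0.045" --pt "0 0 -0.01" --pt "0 0 0" --pt "0 0 0.02" --pt "0 0 0.02" --pt "0 0 0.02" --pt "0 0 0.02" --roll '[0,0,0,0,0,0,0,0]'

```text
t: 47.85
eef_pos: [0.4442, 0.1618, 0.3093]
ee_rot: [-3.101, 0.029, 2.737]
force: [0.3, 0.7, 0.4]
width: 0.026
```

>>> arm_command --fingers '[0.4,0.4,0.4,0.4,0.4,0.4,0.4,0.4]' --pt "-0.01 0 -0.045" --pt "0 0 -0.045" --pt "0 0 -0.01" --pt "0 0 0" --pt "0 0 0.02" --pt "0 0 0.02" --pt "0 0 0.02" --pt "0 0 0.02" --roll '[0,0,0,0,0,0,0,0]'

```text
t: 48.65
eef_pos: [0.4431, 0.166, 0.3181]
ee_rot: [-3.12, 0.047, 2.741]
force: [-0.0, -0.3, -0.8]
width: 0.0262
```

>>> arm_command --fingers '[0.4,0.4,0.4,0.4,0.4,0.4,0.4,0.4]' --pt "-0.005 0 -0.045" --pt "0 0 -0.045" --pt "0 0 -0.01" --pt "0 0 0" --pt "0 0 0.02" --pt "0 0 0.02" --pt "0 0 0.02" --pt "0 0 0.02" --roll '[0,0,0,0,0,0,0,0]'

```text
t: 49.45
eef_pos: [0.4472, 0.1701, 0.3259]
ee_rot: [-3.14, 0.064, 2.742]
force: [0.2, 0.1, -0.2]
width: 0.0262
```

Run:
```python
from h import *
s=get_state();print(s['eef_pos'],s['ee_rot'],s['q'])
```

```text
[0.44721191 0.17010748 0.32593783] [-3.13958563  0.06386099  2.74210601] [ 0.82809409 -0.05539547 -0.29047399  0.06283025 -1.31657577 -2.81366509]
```

>>> arm_command --fingers '[0.4,0.4,0.4,0.4,0.4,0.4,0.4,0.4]' --pt "-0.01 0 -0.01" --pt "-0.01 0 -0.01" --pt "-0.01 0 -0.01" --pt "0 0 -0.01" --pt "0 0 -0.01" --pt "0 0 -0.01" --pt "0 0 -0.01" --pt "0 0 -0.01" --roll '[0.14,0.14,0.14,0.14,0.14,0.14,0.14,0.14]'

```text
t: 50.25
eef_pos: [0.4256, 0.175, 0.2768]
ee_rot: [3.131, 0.096, -2.376]
force: [0.1, 1.1, -0.1]
width: 0.0263
```

>>> arm_command --fingers '[0.4,0.4,0.4,0.4,0.4,0.4,0.4,0.4]' --pt "0 0 -0.01" --pt "0 0 -0.01" --pt "0 0 -0.01" --pt "0 0 0" --pt "0 0 0" --pt "0 0 0" --pt "0 0 0" --pt "0 0 0" --roll '[0.14,0.14,0.14,0.14,0.14,0.14,0.14,0.14]'

```text
t: 51.05
eef_pos: [0.434, 0.1785, 0.2717]
ee_rot: [-3.134, 0.109, -1.199]
force: [-0.1, 0.6, 0.7]
width: 0.0265
```

>>> arm_command --fingers '[0.4,0.4,0.4,0.4,0.4,0.4,0.4,0.4]' --pt "0 0 0" --pt "0 0 0" --pt "0 0 0" --pt "0 0 0" --pt "0 0 0" --pt "0 0 0" --pt "0 0 0" --pt "0 0 0" --roll '[0.14,0.14,0.14,0.14,0.14,0.1,0,0]'

```text
t: 51.85
eef_pos: [0.4429, 0.1812, 0.2973]
ee_rot: [-3.114, 0.098, -0.356]
force: [-0.1, -0.6, -0.7]
width: 0.0259
```

>>> arm_command --fingers '[0.4,0.4,0.4,0.4,0.4,0.4,0.4,0.4]' --pt "-0.01 -0.008 -0.03" --pt "-0.01 -0.008 -0.03" --pt "-0.008 -0.006 -0.03" --pt "0 0 -0.03" --pt "0 0 -0.03" --pt "0 0 -0.01" --pt "0 0 0" --pt "0 0 0" --roll '[0.03,0,0,0,0,0,0,0]'

```text
t: 52.65
eef_pos: [0.4185, 0.1604, 0.1435]
ee_rot: [-3.103, 0.088, -0.342]
force: [-0.4, -0.3, -0.5]
width: 0.0266
```

>>> arm_command --fingers '[0.4,0.4,0.4,0.4,0.4,0.4]' --pt "-0.009 -0.005 -0.015" --pt "0 0 -0.015" --pt "0 0 -0.015" --pt "0 0 0" --pt "0 0 0" --pt "0 0 0" --roll '[0.01,0,0,0,0,0]'

```text
t: 53.25
eef_pos: [0.4158, 0.1597, 0.1073]
ee_rot: [-3.091, 0.078, -0.331]
force: [-0.6, -0.4, -0.1]
width: 0.0263
```

Run:
```python
from h import *
im,C,s=snap('wrist','w11');print(s['eef_pos'],s['ee_rot'],s['q'])
print(proj(C,[.4112,.1547,.082]))
```

```text
[0.415767   0.1596899  0.10725857] [-3.09069602  0.07832428 -0.33147726] [ 0.72267353  0.12001761 -0.56841547 -0.12102379 -0.88031124  0.59169252]
[[330.76558395 235.25771345]]
```

View pics/w11.png

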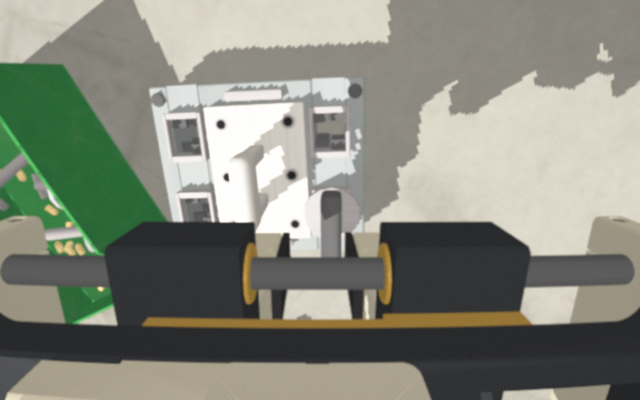

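>>> arm_command --fingers '[0.4,0.4,0.4,0.4,0.4,0.4]' --pt "-0.007 -0.005 -0.012" --pt "0 0 -0.015" --pt "0 0 -0.012" --pt "0 0 -0.005" --pt "0 0 0" --pt "0 0 0" --roll '[0,0,0,0,0,0]'

```text
t: 53.9
eef_pos: [0.4121, 0.157, 0.0672]
ee_rot: [-3.083, 0.073, -0.33]
force: [-0.1, 0.3, -0.7]
width: 0.0261
```

>>> arm_command --fingers '[0.4,0.4,1,1,1,1]' --pt "-0.002 -0.002 -0.009" --pt "0 0 -0.001" --pt "0 0 0" --pt "0 0 0" --pt "0 0 0" --pt "0 0 0" --roll '[0,0,0,0,0,0]'

```text
t: 54.5
eef_pos: [0.4107, 0.1551, 0.0581]
ee_rot: [-3.081, 0.071, -0.33]
force: [-0.4, -0.3, -0.5]
width: 0.0114
```

>>> arm_command --fingers '[1,1,1,1,1,1,1,1]' --pt "0 0 0.001" --pt "0 0 0" --pt "0 0 0" --pt "0 0 0" --pt "0 0 0" --pt "0 0 0" --pt "0 0 0" --pt "0 0 0" --roll '[0.14,0.14,0.14,0.14,0.1,0,0,0]'

```text
t: 55.3
eef_pos: [0.4103, 0.1552, 0.0586]
ee_rot: [-3.08, 0.072, 0.35]
force: [-0.4, -1.2, -0.9]
width: 0.0116
```

>>> arm_command --fingers '[1,1,1,1,1,1,1,1]' --pt "0 0 0.004" --pt "0 0 0.004" --pt "0 0 0.002" --pt "0 0 0" --pt "0 0 0" --pt "0 0 0" --pt "0 0 0" --pt "0 0 0" --roll '[0,0,0,0,-0.14,-0.14,-0.14,-0.14]'

```text
t: 56.1
eef_pos: [0.4096, 0.1543, 0.0683]
ee_rot: [-3.082, 0.074, -0.234]
force: [0.8, 0.2, -4.0]
width: 0.0117
```

>>> arm_command --fingers '[1,1,1,1,1,1,1,1]' --pt "0 0 0" --pt "0 0 0" --pt "0 0 0" --pt "0 0 0" --pt "0 0 0" --pt "0 0 0" --pt "0 0 0.004" --pt "0 0 0.003" --roll '[-0.14,-0.14,-0.14,-0.14,-0.1,0,0,0]'

```text
t: 56.9
eef_pos: [0.4093, 0.1547, 0.0773]
ee_rot: [-3.08, 0.075, -0.921]
force: [1.7, -0.1, -6.1]
width: 0.0114
```

>>> arm_command --fingers '[1,1,1,1,1,1,1,1]' --pt "0 0 0" --pt "0 0 0" --pt "0 0 0" --pt "0 0 0" --pt "0 0 0" --pt "0 0 0" --pt "0 0 0" --pt "0 0 0" --roll '[0,0,0.14,0.14,0.14,0.14,0.14,0.14]'

```text
t: 57.7
eef_pos: [0.4103, 0.1554, 0.0773]
ee_rot: [-3.078, 0.074, -0.045]
force: [1.0, 1.4, -4.3]
width: 0.0118
```

>>> arm_command --fingers '[1,1,1,1,1,1,1,1]' --pt "0 0 0" --pt "0 0 0" --pt "0 0 0" --pt "0 0 0" --pt "0 0 0.004" --pt "0 0 0.004" --pt "0 0 0.001" --pt "0 0 0" --roll '[0.14,0.14,0.09,0,0,0,0,0]'

```text
t: 58.5
eef_pos: [0.4108, 0.1547, 0.0864]
ee_rot: [-3.078, 0.076, 0.34]
force: [1.7, -0.5, -8.3]
width: 0.0117
```

>>> arm_command --fingers '[1,1,1,1,1,1,1,1]' --pt "0 0 -0.001" --pt "0 0 0" --pt "0 0 0" --pt "0 0 0" --pt "0 0 0" --pt "0 0 0" --pt "0 0 0" --pt "0 0 0" --roll '[-0.14,-0.14,-0.14,-0.14,-0.14,-0.14,-0.14,-0.14]'

```text
t: 59.3
eef_pos: [0.4109, 0.1563, 0.0861]
ee_rot: [-3.076, 0.076, -0.829]
force: [-1.7, -1.9, -1.2]
width: 0.0115
```

>>> arm_command --fingers '[1,1,1,1,1,1,1,1]' --pt "0 0 0" --pt "0 0 0" --pt "0 0 0.004" --pt "0 0 0.005" --pt "0 0 0.008" --pt "0 0 0.01" --pt "0 0 0.01" --pt "0 0 0" --roll '[-0.1,0,0,0,0,0,0,0]'

```text
t: 60.1
eef_pos: [0.4118, 0.1573, 0.1286]
ee_rot: [-3.072, 0.076, -0.928]
force: [0.3, -0.2, -1.1]
width: 0.0116
```

>>> arm_command --fingers '[1,1,1,1,1,1,1,1]' --pt "0 0 0.02" --pt "0 0 0.02" --pt "0.008 0.02 0.01" --pt "0.012 0.035 0" --pt "0.012 0.04 0" --pt "0.012 0.04 0" --pt "0.012 0.035 0" --pt "0.005 0.015 0" --roll '[0,0,0.14,0.14,0.14,0.14,0,0]'

```text
t: 60.9
eef_pos: [0.474, 0.3478, 0.1832]
ee_rot: [-3.066, 0.075, -0.345]
force: [0.1, -1.0, -1.7]
width: 0.0117
```

>>> arm_command --fingers '[1,1]' --pt "0 0 0" --pt "0 0 0" --roll '[0,0]'

```text
t: 61.1
eef_pos: [0.4739, 0.3492, 0.1818]
ee_rot: [-3.068, 0.076, -0.344]
force: [-0.2, -0.4, -1.6]
width: 0.0116
```

Run:
```python
from h import *
im,C,s=snap('side','s12',(250,120,450,320),3);print(s['eef_pos'],s['ee_rot'],s['width'],s['q'])
```

```text
[0.47386435 0.34916343 0.18180463] [-3.06757263  0.07597741 -0.34427729] 0.011626103694451355 [ 0.90079738  0.24297598 -0.21816803 -0.10918222 -1.06611609  0.37365853]
```

View pics/s12.png

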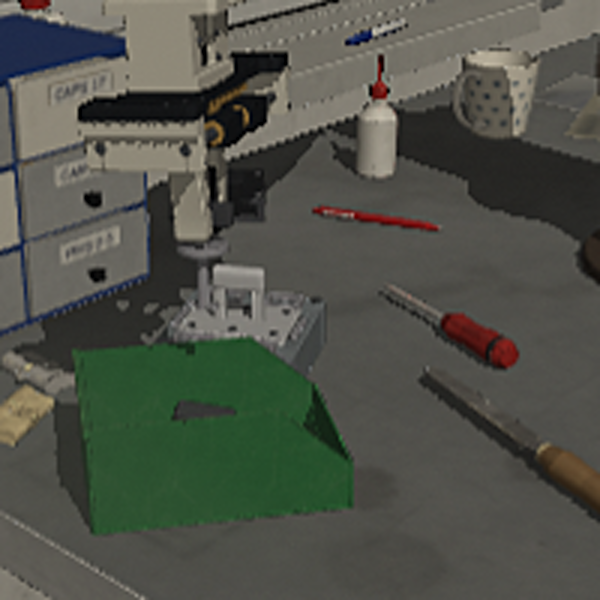

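>>> arm_command --fingers '[1,1,1,1,1,1,1]' --pt "0.012 0.012 -0.01" --pt "0 0 -0.02" --pt "0 0 -0.025" --pt "0 0 -0.02" --pt "0 0 -0.005" --pt "0 0 0" --pt "0 0 0" --roll '[0,0,0,0,0,0,0]'

```text
t: 61.85
eef_pos: [0.4856, 0.3549, 0.1045]
ee_rot: [-3.063, 0.074, -0.349]
force: [0.7, -0.2, -1.5]
width: 0.0115
```

>>> arm_command --fingers '[0.4,0.4,0.4,0.4,0.4,0.4,0.4,0.4]' --pt "0 0 0" --pt "0 0 0" --pt "0 0 0.02" --pt "0 0 0.04" --pt "0 0 0.03" --pt "0 0 0" --pt "0 0 0" --pt "0 0 0" --roll '[0,0,0,0,0,0,0,0]'

```text
t: 62.65
eef_pos: [0.4875, 0.3562, 0.2049]
ee_rot: [-3.053, 0.069, -0.348]
force: [-0.6, -0.5, -0.2]
width: 0.0265
```

Run:
```python
from h import *
im,C,s=snap('wrist','w12');print(s['eef_pos'],s['ee_rot'],s['width'],s['q'])
```

```text
[0.48748154 0.35622681 0.20487222] [-3.05289901  0.06913001 -0.34809348] 0.0265166337403993 [ 0.8911071   0.23971301 -0.16877682 -0.10539452 -1.10288581  0.37330053]
```

View pics/w12.png

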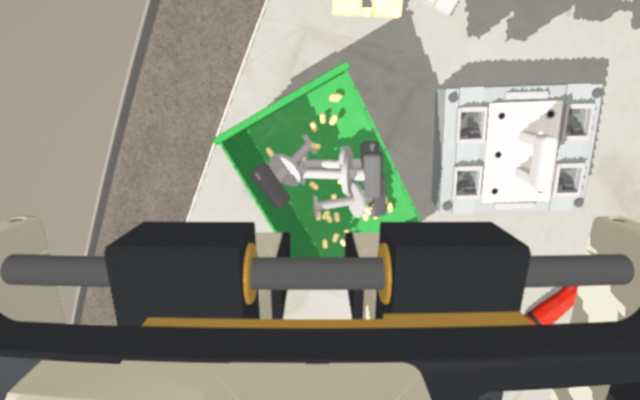

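>>> arm_command --fingers '[0.4,0.4,0.4,0.4,0.4,0.4,0.4,0.4]' --pt "-0.01 -0.03 0" --pt "-0.01 -0.03 0" --pt "-0.01 -0.03 0" --pt "-0.01 -0.02 0" --pt "0 -0.01 0" --pt "0 0 0" --pt "0 0 0" --pt "0 0 0" --roll '[0.14,0.14,0.14,0.14,0.14,0.14,0.14,0.14]'

```text
t: 63.5
eef_pos: [0.442, 0.2285, 0.1968]
ee_rot: [-3.058, 0.081, 0.812]
force: [0.6, 0.3, 0.2]
width: 0.0261
```

>>> arm_command --fingers '[0.4,0.4,0.4,0.4]' --pt "0 0 0" --pt "0 0 0" --pt "0 0 0" --pt "0 0 0" --roll '[0.14,0.14,0.14,0.14]'

```text
t: 63.9
eef_pos: [0.4408, 0.2271, 0.1928]
ee_rot: [-3.054, 0.088, 1.395]
force: [-0.7, -0.1, 0.3]
width: 0.0264
```

Run:
```python
from h import *
im,C,s=snap('wrist','w13');print(s['eef_pos'],s['ee_rot'],s['width'],s['q'])
```

```text
[0.44082881 0.22708492 0.19282062] [-3.05397055  0.08820652  1.39541487] 0.026376912031103504 [ 0.84865959  0.16920948 -0.32175473 -0.03124668 -1.20080063  2.12674643]
```

View pics/w13.png

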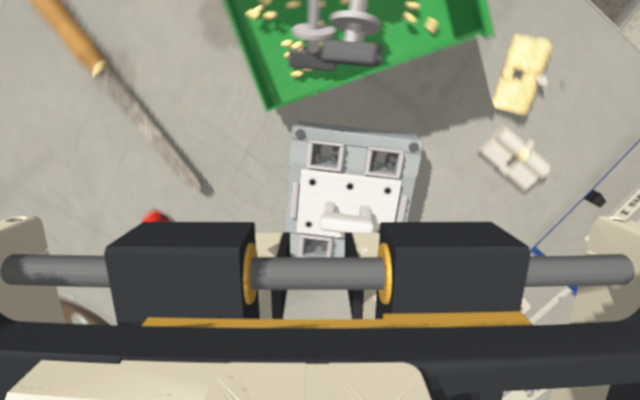

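>>> arm_command --fingers '[0.4,0.4,0.4,0.4,0.4,0.4,0.4,0.4]' --pt "0 0 0.02" --pt "0 0 0.02" --pt "0 0 0.02" --pt "0 0 0.02" --pt "0 0 0.02" --pt "0 0 0" --pt "0 0 0" --pt "0 0 0" --roll '[0,0,0,0,0,0,0,0]'

```text
t: 64.75
eef_pos: [0.4375, 0.2253, 0.2894]
ee_rot: [-3.046, 0.099, 1.386]
force: [-1.2, -0.6, -0.3]
width: 0.0262
```

Run:
```python
from h import *
im,C,s=snap('wrist','w14');print(s['eef_pos'],s['ee_rot'],s['width'],s['q'])
```

```text
[0.43753627 0.22532095 0.28939144] [-3.04574214  0.09933201  1.38561475] 0.02620445221508774 [ 0.84927093  0.10760529 -0.17021631 -0.03215919 -1.42727521  2.10911284]
```

View pics/w14.png

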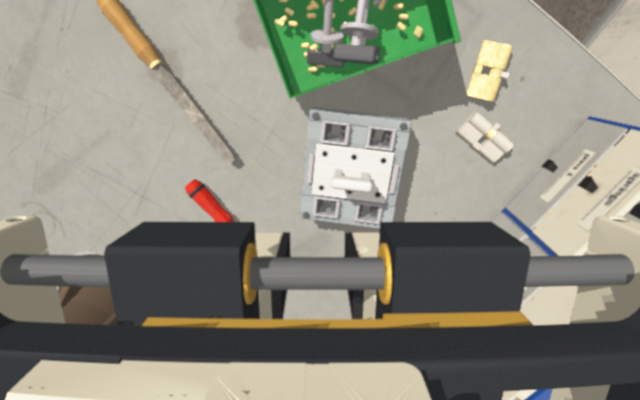

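>>> arm_command --fingers '[0.4,0.4,0.4,0.4,0.4,0.4,0.4,0.4]' --pt "0 0 -0.045" --pt "0 0 -0.045" --pt "0 0 0" --pt "0 0 0.02" --pt "0 0 0.02" --pt "0 0 0.02" --pt "0 0 0.02" --pt "0 0 0" --roll '[0,0,0,0,0,0,0,0]'

```text
t: 65.6
eef_pos: [0.4374, 0.2234, 0.2841]
ee_rot: [-3.046, 0.105, 1.383]
force: [0.4, -0.7, 0.1]
width: 0.0266
```

>>> arm_command --fingers '[0.4,0.4,0.4,0.4,0.4,0.4,0.4,0.4]' --pt "0 0 -0.045" --pt "0 0 -0.045" --pt "0 0 0" --pt "0 0 0.02" --pt "0 0 0.02" --pt "0 0 0.02" --pt "0 0 0.02" --pt "0 0 0" --roll '[0,0,0,0,0,0,0,0]'

```text
t: 66.4
eef_pos: [0.4412, 0.2238, 0.2921]
ee_rot: [-3.056, 0.101, 1.382]
force: [0.2, 0.1, 0.2]
width: 0.0262
```

>>> arm_command --fingers '[0.4,0.4,0.4,0.4,0.4,0.4,0.4,0.4]' --pt "0 0 -0.045" --pt "0 0 -0.045" --pt "0 0 0" --pt "0 0 0.02" --pt "0 0 0.02" --pt "0 0 0.02" --pt "0 0 0.02" --pt "0 0 0" --roll '[0,0,0,0,0,0,0,0]'

```text
t: 67.2
eef_pos: [0.4462, 0.2246, 0.3059]
ee_rot: [-3.071, 0.093, 1.382]
force: [0.1, -0.3, 0.2]
width: 0.0259
```

>>> arm_command --fingers '[0.4,0.4,0.4,0.4,0.4,0.4,0.4,0.4]' --pt "0 0 -0.045" --pt "0 0 -0.045" --pt "0 0 0" --pt "0 0 0.02" --pt "0 0 0.02" --pt "0 0 0.02" --pt "0 0 0.02" --pt "0 0 0" --roll '[0,0,0,0,0,0,0,0]'

```text
t: 68.0
eef_pos: [0.4515, 0.2253, 0.3228]
ee_rot: [-3.087, 0.083, 1.382]
force: [-0.2, 0.4, -0.8]
width: 0.0265
```

>>> arm_command --fingers '[0.4,0.4,0.4,0.4,0.4,0.4,0.4,0.4]' --pt "0 0 -0.045" --pt "0 0 -0.045" --pt "0 0 0" --pt "0 0 0.02" --pt "0 0 0.02" --pt "0 0 0.02" --pt "0 0 0.02" --pt "0 0 0" --roll '[0,0,0,0,0,0,0,0]'

```text
t: 68.8
eef_pos: [0.4569, 0.2257, 0.3414]
ee_rot: [-3.105, 0.073, 1.383]
force: [-0.2, 0.1, 0.5]
width: 0.0263
```

>>> arm_command --fingers '[0.4,0.4,0.4,0.4,0.4,0.4,0.4,0.4]' --pt "-0.01 0 -0.045" --pt "-0.01 0 -0.045" --pt "0 0 0" --pt "0 0 0.02" --pt "0 0 0.02" --pt "0 0 0.02" --pt "0 0 0.02" --pt "0 0 0" --roll '[0,0,0,0,0,0,0,0]'

```text
t: 69.6
eef_pos: [0.4435, 0.2263, 0.3613]
ee_rot: [-3.124, 0.061, 1.384]
force: [-0.1, -0.2, 0.7]
width: 0.0263
```

Run:
```python
from h import *
im,C,s=snap('wrist','w15');print(s['eef_pos'],s['ee_rot'],s['width'],s['q'])
```

```text
[0.44351223 0.22629873 0.36132357] [-3.12447095  0.06113695  1.38368787] 0.026271504851234556 [ 0.87919272  0.03489139 -0.10403906  0.01458471 -1.49367479  2.07319468]
```

>>> arm_command --fingers '[0.4,0.4,0.4,0.4,0.4,0.4,0.4,0.4]' --pt "0 0 -0.05" --pt "0 0 -0.05" --pt "0 0 -0.02" --pt "0 0 0" --pt "0 0 0.02" --pt "0 0 0.02" --pt "0 0 0.02" --pt "0 0 0.02" --roll '[0,0,0,0,0,0,0,0]'

```text
t: 70.45
eef_pos: [0.4468, 0.2261, 0.3337]
ee_rot: [-3.131, 0.059, 1.384]
force: [-0.2, 0.7, -0.0]
width: 0.0264
```

>>> arm_command --fingers '[0.4,0.4,0.4,0.4,0.4,0.4,0.4,0.4]' --pt "0 0 -0.05" --pt "0 0 -0.05" --pt "0 0 -0.01" --pt "0 0 0" --pt "0 0 0.02" --pt "0 0 0.02" --pt "0 0 0.02" --pt "0 0 0.02" --roll '[0,0,0,0,0,0,0,0]'

```text
t: 71.25
eef_pos: [0.4548, 0.2298, 0.3289]
ee_rot: [3.134, 0.044, 1.386]
force: [0.1, -0.4, -0.2]
width: 0.0261
```

Run:
```python
from h import *
im,C,s=snap('wrist','w15');print(s['eef_pos'],s['ee_rot'],s['width'],s['q'])
```

```text
[0.45477027 0.22975941 0.32886133] [3.13405162 0.04430283 1.38551322] 0.02613723346039771 [ 0.87626514  0.04436082 -0.17007821  0.02863822 -1.39144153  2.07460783]
```

View pics/w15.png

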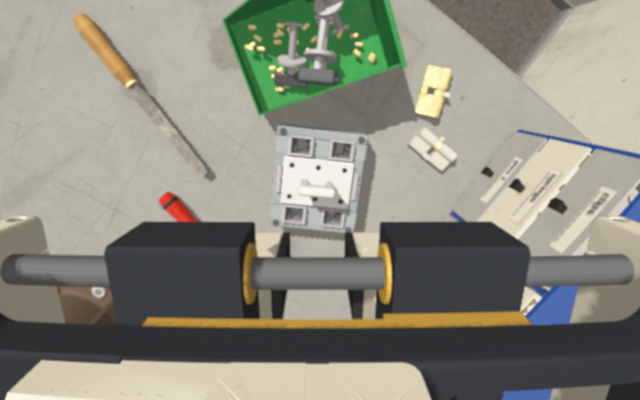

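Run:
```python
from h import *
im=cv2.imread('pics/w15.png')
cv2.imwrite('pics/w15b.png',cv2.resize(im[0:120,210:420],None,fx=3.7,fy=3.7,interpolation=cv2.INTER_CUBIC))
```

```text
(no output)
```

View pics/w15b.png

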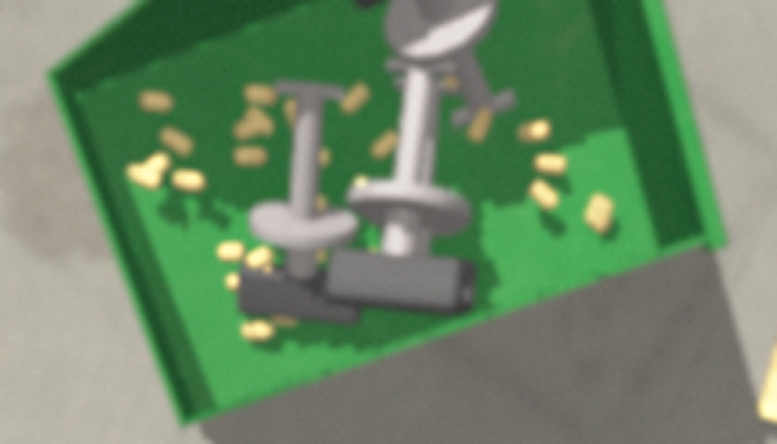

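Run:
```python
from h import *
im,C=load('wrist','w15')
print(proj(C,[[.486,.355,.01],[.486,.355,.06]]))
im,C,s=snap('side','s15',(230,120,450,320),3)
```

```text
[[320.47605111  48.64270679]
 [321.26195564  43.35351102]]
```

View pics/s15.png

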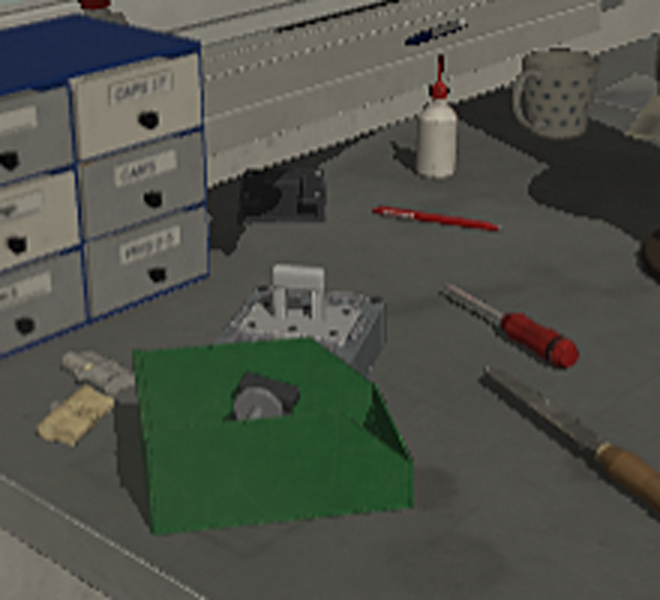

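>>> arm_command --fingers '[0.4,0.4,0.4,0.4]' --pt "0 0.03 0" --pt "0 0.03 0" --pt "0 0.02 0" --pt "0 0 0" --roll '[0,0,0,0]'

```text
t: 71.75
eef_pos: [0.458, 0.3137, 0.3421]
ee_rot: [3.123, 0.031, 1.384]
force: [-0.7, -0.3, -0.2]
width: 0.0265
```

Run:
```python
from h import *
im,C,s=snap('wrist','w16',(160,0,480,220),2.4);print(s['eef_pos'],s['ee_rot'])
```

```text
[0.45798606 0.31368603 0.3420774 ] [3.12319905 0.03115531 1.38415706]
```

View pics/w16.png

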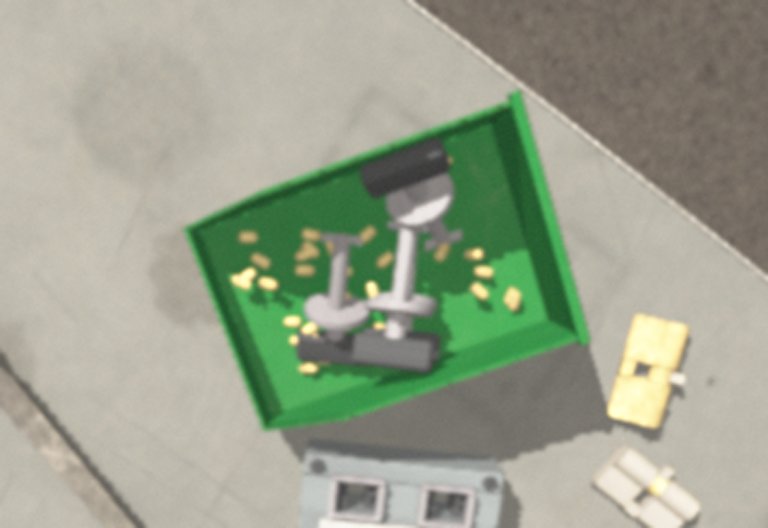

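Run:
```python
from h import *
im,C=load('wrist','w16')
o=cv2.resize(im[45:180,230:410],None,fx=4.4,fy=4.4,interpolation=cv2.INTER_LANCZOS4)
o=np.clip((o/255.)**.5*255,0,255).astype(np.uint8)
cv2.imwrite('pics/w16b.png',o)
z,_=load('side','s15')
o=cv2.resize(z[225:300,265:375],None,fx=7,fy=7,interpolation=cv2.INTER_LANCZOS4)
o=np.clip((o/255.)**.5*255,0,255).astype(np.uint8)
cv2.imwrite('pics/s15b.png',o)
```

```text
(no output)
```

View pics/w16b.png

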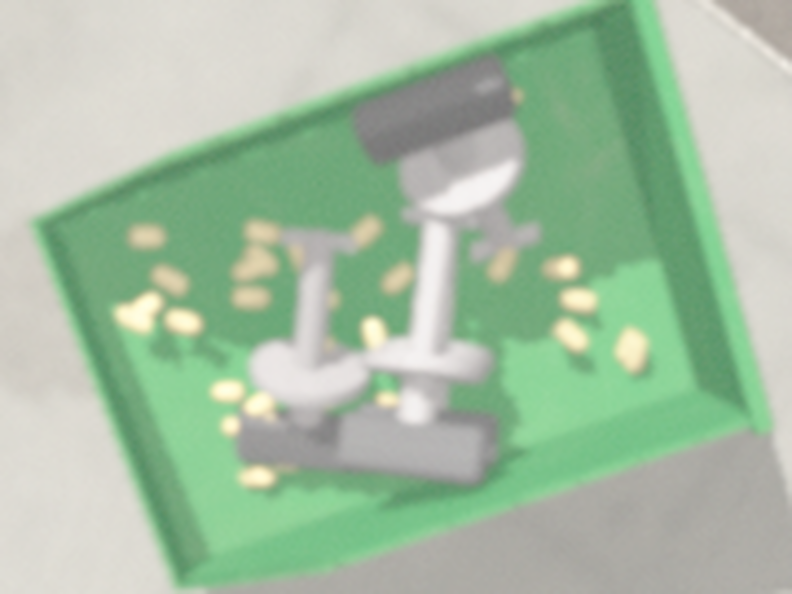

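View pics/s15b.png

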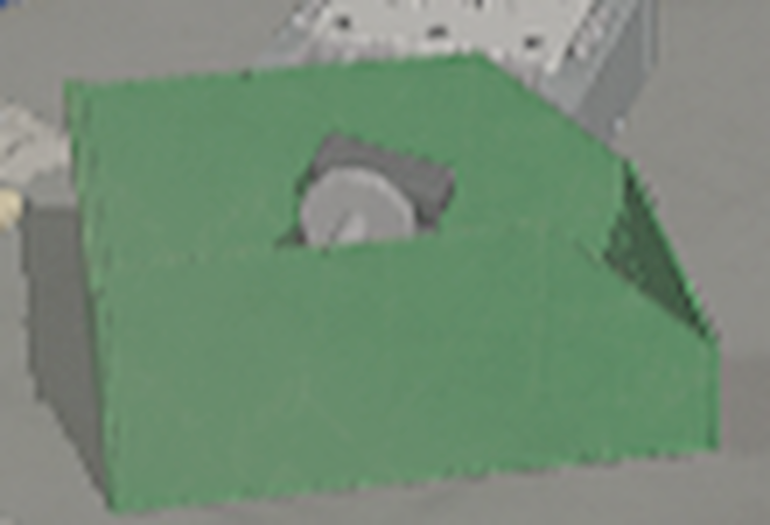

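Run:
```python
from h import *
t=[]
for n,c in [('w8',(220,100,430,320)),('w10',(210,90,430,320)),('w12',(210,60,430,320))]:
    im,C=load('wrist',n)
    o=cv2.resize(im[c[1]:c[3],c[0]:c[2]],None,fx=2.1,fy=2.1,interpolation=cv2.INTER_LANCZOS4)
    o=o[:460,:440];p=np.zeros((550,450,3),np.uint8);p[:o.shape[0],:o.shape[1]]=o;t.append(p)
cv2.imwrite('pics/cmp.png',cv2.resize(np.hstack(t),(800,326)))
s=grab_frame('side');cv2.imwrite('pics/sfull.png',s)
s=grab_frame('scene');cv2.imwrite('pics/cfull.png',s)
im,C=load('wrist','w12');cv2.imwrite('pics/w12b.png',cv2.resize(im[60:230,210:430],None,fx=3.5,fy=3.5,interpolation=cv2.INTER_LANCZOS4))
```

```text
(no output)
```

View pics/w12b.png

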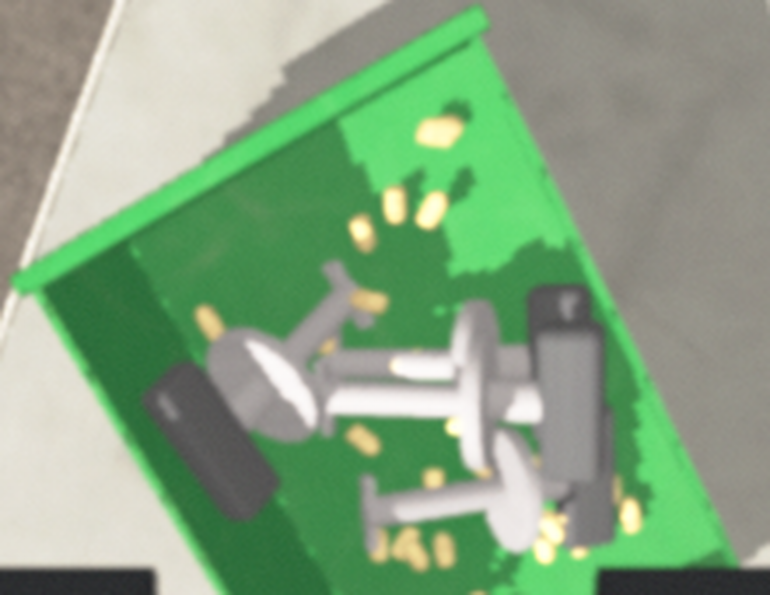

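View pics/sfull.png

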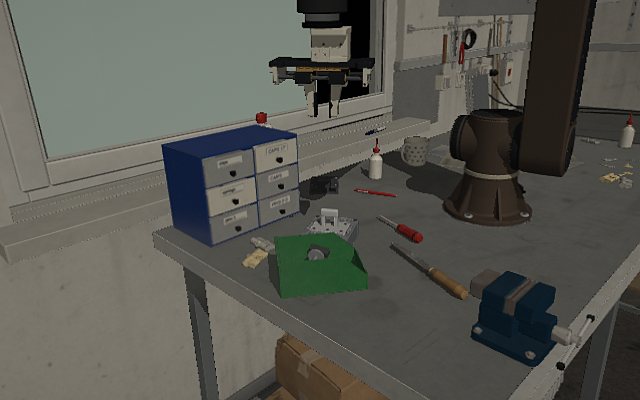

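View pics/cfull.png

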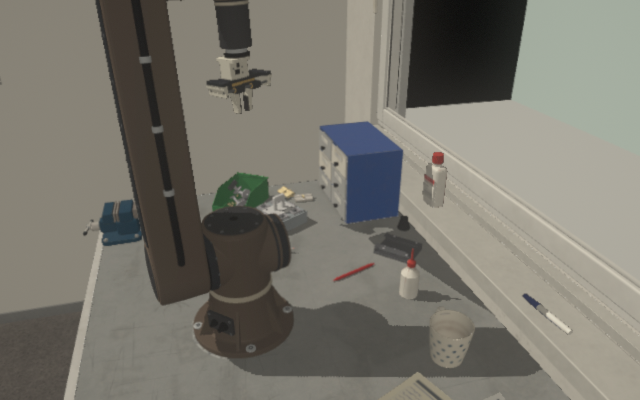

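View pics/cmp.png

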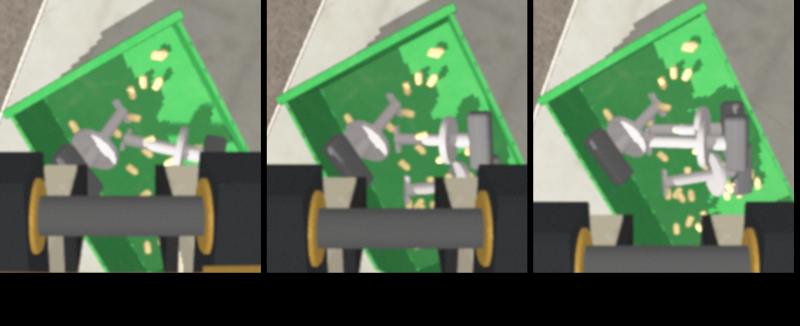

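>>> arm_command --fingers '[0.2,0.2,0.2,0.2,0.2,0.2,0.2,0.2]' --pt "0 -0.015 0" --pt "0 -0.02 -0.01" --pt "0 -0.02 -0.01" --pt "0 -0.02 -0.01" --pt "0 -0.015 -0.01" --pt "0 -0.01 -0.01" --pt "0 0 -0.01" --pt "0 0 -0.01" --roll '[-0.14,-0.14,-0.14,-0.14,-0.14,-0.14,-0.14,-0.14]'

```text
t: 72.7
eef_pos: [0.457, 0.2012, 0.2735]
ee_rot: [3.123, 0.029, 0.217]
force: [-0.3, -0.2, -1.2]
width: 0.0348
```

>>> arm_command --fingers '[0.2,0.2,0.2,0.2,0.2,0.2,0.2,0.2]' --pt "0 0 -0.01" --pt "0 0 -0.02" --pt "0 0 -0.02" --pt "0 0 -0.02" --pt "0 0 -0.02" --pt "0 0 0" --pt "0 0 0" --pt "0 0 0" --roll '[-0.14,-0.14,-0.14,-0.1,0,0,0,0]'

```text
t: 73.5
eef_pos: [0.4566, 0.1943, 0.1841]
ee_rot: [3.123, 0.027, -0.335]
force: [0.1, 0.1, 0.8]
width: 0.035
```

>>> arm_command --fingers '[0.2,0.2,0.2,0.2,0.2,0.2,0.2]' --pt "-0.008 -0.003 -0.015" --pt "0 0 -0.02" --pt "0 0 -0.02" --pt "0 0 -0.01" --pt "0 0 0" --pt "0 0 0" --pt "0 0 0" --roll '[0.035,0,0,0,0,0,0]'

```text
t: 74.2
eef_pos: [0.4528, 0.1941, 0.1258]
ee_rot: [3.134, 0.018, -0.296]
force: [-0.7, 0.4, 0.2]
width: 0.0348
```

Run:
```python
from h import *
im,C,s=snap('wrist','w17');print(s['eef_pos'],s['ee_rot'],s['q'])
print(proj(C,[[.4496,.191,.092],[.4496,.191,.072]]))
```

```text
[0.45281356 0.19408294 0.12581546] [ 3.13386547  0.01833305 -0.29574272] [ 0.79422909  0.16473666 -0.50026855 -0.0159228  -0.92118348  0.49062442]
[[323.63710881 231.21050533]
 [322.81713189 219.96868598]]
```

View pics/w17.png

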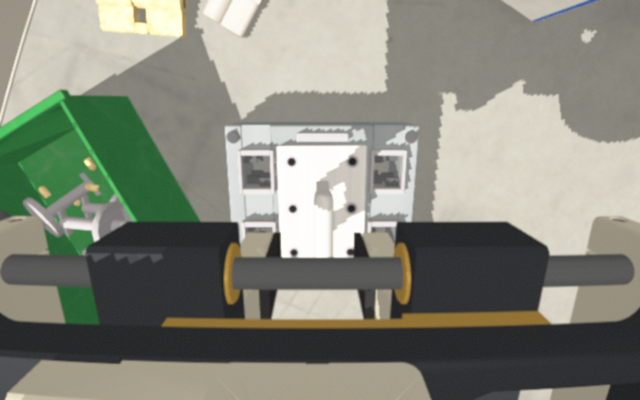

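Aligned: the bridge runs straight up at column 323 between the pads. Descend to the bar.

>>> arm_command --fingers '[0.2,0.2,0.2,0.2,0.2,0.2]' --pt "-0.004 -0.003 -0.015" --pt "0 0 -0.015" --pt "0 0 -0.015" --pt "0 0 -0.008" --pt "0 0 0" --pt "0 0 0" --roll '[0,0,0,0,0,0]'

```text
t: 74.85
eef_pos: [0.4517, 0.1935, 0.0761]
ee_rot: [3.141, 0.013, -0.295]
force: [0.2, 0.5, -0.4]
width: 0.0353
```

>>> arm_command --fingers '[0.2,0.2,0.2,1,1,1,1,1]' --pt "-0.003 -0.003 -0.01" --pt "0 0 0" --pt "0 0 0" --pt "0 0 0" --pt "0 0 0" --pt "0 0 0" --pt "0 0 0" --pt "0 0 0" --roll '[0,0,0,0,0,0,0,0]' --newtons 50

```text
t: 75.65
eef_pos: [0.4496, 0.1911, 0.0673]
ee_rot: [-3.139, 0.011, -0.294]
force: [0.3, 0.3, -1.8]
width: 0.0117
```

>>> arm_command --fingers '[1,1,1,1,1,1,1,1]' --pt "0 0 0.005" --pt "0 0 0.01" --pt "0 0 0.015" --pt "0 0 0.015" --pt "0 0 0.015" --pt "0 0 0.01" --pt "0 0 0" --pt "0 0 0" --roll '[0,0,0,0,0,0,0,0]'

```text
t: 76.45
eef_pos: [0.4478, 0.1898, 0.142]
ee_rot: [-3.141, 0.013, -0.295]
force: [0.4, -0.3, -2.9]
width: 0.0116
```

Run:
```python
from h import *
im,C,s=snap('side','s18',(230,100,450,300),3.4);print(s['eef_pos'],s['ee_rot'],s['q'])
```

```text
[0.4477572  0.18983543 0.14195044] [-3.14060873  0.01330296 -0.29517341] [ 0.79599399  0.12987849 -0.49987118 -0.01510678 -0.94636677  0.48848705]
```

View pics/s18.png

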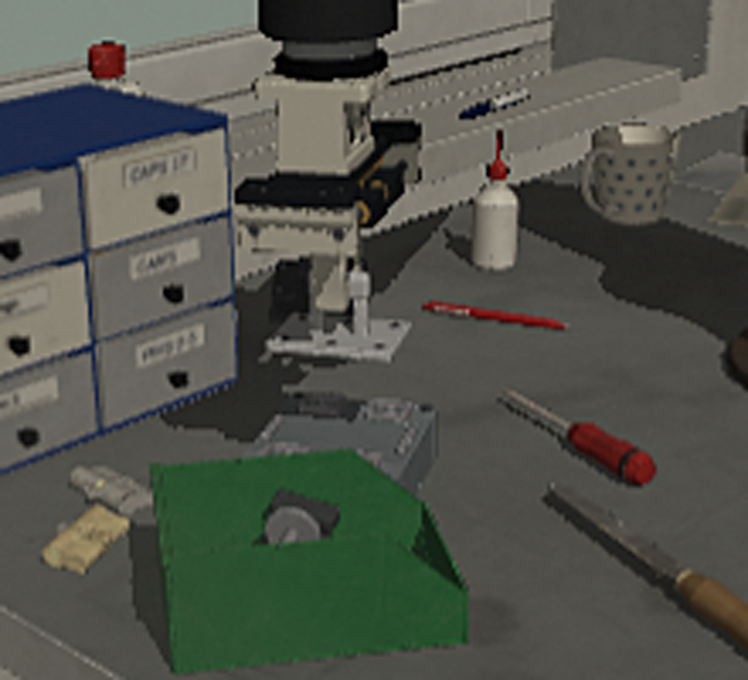

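>>> arm_command --fingers '[1,1,1,1,1,1,1,1]' --pt "-0.005 -0.015 0.005" --pt "-0.006 -0.025 0.005" --pt "-0.006 -0.025 0" --pt "-0.006 -0.025 0" --pt "-0.003 -0.025 0" --pt "0 -0.025 0" --pt "0 -0.025 0" --pt "0 -0.015 0" --roll '[-0.12,-0.14,-0.14,-0.14,-0.14,-0.14,-0.14,-0.14]'

```text
t: 77.3
eef_pos: [0.4169, 0.0039, 0.1461]
ee_rot: [3.132, 0.014, -1.433]
force: [0.6, -1.1, -2.9]
width: 0.0115
```

>>> arm_command --fingers '[1,1,1,1]' --pt "0.005 -0.02 0" --pt "0.01 -0.02 0" --pt "0.01 -0.02 0" --pt "0 0 0" --roll '[-0.14,0,0,0]'

```text
t: 77.7
eef_pos: [0.4399, -0.0606, 0.1433]
ee_rot: [3.127, 0.013, -1.587]
force: [0.4, 0.6, -4.0]
width: 0.0115
```

Run:
```python
from h import *
im,C,s=snap('wrist','w18');print(s['eef_pos'],s['ee_rot'],s['q'],s['width'])
```

```text
[ 0.43993976 -0.06063894  0.14334405] [ 3.12695313  0.01326552 -1.58685449] [ 0.29343449  0.0603952  -0.57390911 -0.02106726 -0.94650256 -0.29699535] 0.011498502799309076
```

View pics/w18.png

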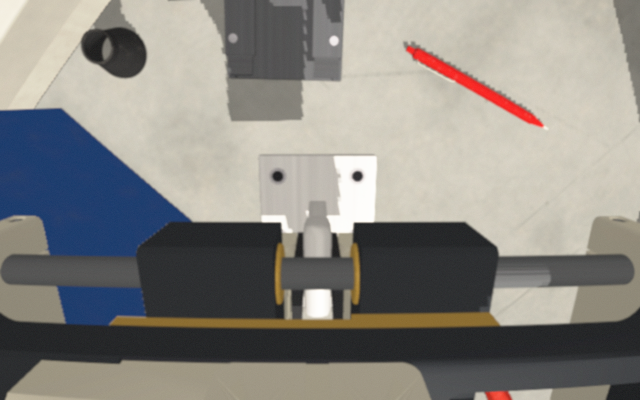

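Run:
```python
from h import *
im,C=load('wrist','w18')
o=cv2.resize(im[0:225,200:400],None,fx=3.6,fy=3.6*.74,interpolation=cv2.INTER_LANCZOS4)
o=cv2.resize(im[0:165,200:400],None,fx=3.6,fy=3.6,interpolation=cv2.INTER_LANCZOS4)
o=np.clip((o/255.)**.6*255,0,255).astype(np.uint8)
cv2.imwrite('pics/w18b.png',o)
```

```text
(no output)
```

View pics/w18b.png

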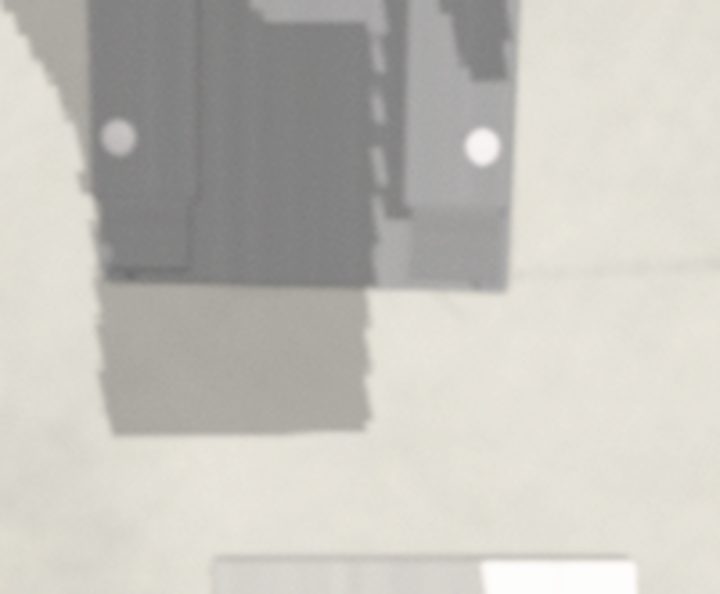

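Run:
```python
from h import *
im,C=load('wrist','w18')
q=lambda a,b,z:onz(C,((a+.5)/3.6-.5+200,(b+.5)/3.6-.5),z)
P={}
for n,a in dict(lipL0=(198,10,.021),lipL1=(198,195,.021),lipR0=(405,10,.021),lipR1=(405,195,.021),scL=(118,137,.021),scR=(483,147,.021),fL=(106,283,.006),fR=(508,291,.006),oL0=(89,5,.021),oL1=(97,200,.021),oR0=(519,5,.021),oR1=(511,200,.021), tL=(212,557,.122),tR=(637,557,.122),tLb=(212,557,.116)).items():
    P[n]=q(*a);print(n,P[n].round(4))
d=P['scL']-P['scR'];print('screw dist',np.linalg.norm(d),'yaw',np.arctan2(d[1],d[0])-np.pi/2, 'mid',(P['scL']+P['scR'])/2)
print('lip widths',np.linalg.norm(P['lipL0']-P['lipR0']),np.linalg.norm(P['lipL1']-P['lipR1']),'mids',(P['lipL0']+P['lipR0'])/2,(P['lipL1']+P['lipR1'])/2)
print('out widths',np.linalg.norm(P['oL0']-P['oR0']),np.linalg.norm(P['oL1']-P['oR1']),'mids',(P['oL0']+P['oR0'])/2,(P['oL1']+P['oR1'])/2)
d=P['fL']-P['fR'];print('front',np.linalg.norm(d),np.arctan2(d[1],d[0])-np.pi/2,(P['fL']+P['fR'])/2)
d=P['tL']-P['tR'];print('tmpl',np.linalg.norm(d),np.arctan2(d[1],d[0])-np.pi/2,(P['tL']+P['tR'])/2)
for a,b in [('lipL0','lipL1'),('lipR0','lipR1'),('oL0','oL1'),('oR0','oR1')]:
    d=P[a]-P[b];print(a,np.arctan2(d[1],d[0]))
```

```text
lipL0 [ 0.4825 -0.2044  0.021 ]
lipL1 [ 0.4844 -0.1682  0.021 ]
lipR0 [ 0.4401 -0.2035  0.021 ]
lipR1 [ 0.4408 -0.1673  0.021 ]
scL [ 0.5005 -0.1801  0.021 ]
scR [ 0.4243 -0.1767  0.021 ]
fL [ 0.5085 -0.1519  0.006 ]
fR [ 0.4179 -0.1485  0.006 ]
oL0 [ 0.5049 -0.206   0.021 ]
oL1 [ 0.5058 -0.1677  0.021 ]
oR0 [ 0.4167 -0.2043  0.021 ]
oR1 [ 0.4184 -0.1661  0.021 ]
tL [ 0.4697 -0.1056  0.122 ]
tR [ 0.4086 -0.1045  0.122 ]
tLb [ 0.4707 -0.1047  0.116 ]
screw dist 0.07631194649453171 yaw -1.6160497705145396 mid [ 0.46242133 -0.17841747  0.021     ]
lip widths 0.042414538367551456 0.04360448784856236 mids [ 0.46132877 -0.20395853  0.021     ] [ 0.46260577 -0.16776848  0.021     ]
out widths 0.08816979859113638 0.08738787431319764 mids [ 0.46080823 -0.20511965  0.021     ] [ 0.46213486 -0.16689914  0.021     ]
front 0.09069281399797806 -1.6090868644666572 [ 0.46320548 -0.15020947  0.006     ]
tmpl 0.06108499928484201 -1.588840129265554 [ 0.43918553 -0.10500509  0.122     ]
lipL0 -1.6224883941387154
lipR0 -1.589636811628854
oL0 -1.5952687979054545
oR0 -1.6157135418202913
```

Run:
```python
from h import *
im,C=load('wrist','w18')
for u in [(190,222),(120,158),(62,108),(0,110)]: print(u,onz(C,u,0).round(3),onz(C,u,.2).round(3))
```

```text
(190, 222) [ 0.556 -0.028  0.   ] [ 0.48  -0.096  0.2  ]
(120, 158) [ 0.612 -0.088  0.   ] [ 0.498 -0.116  0.2  ]
(62, 108) [ 0.658 -0.133  0.   ] [ 0.514 -0.131  0.2  ]
(0, 110) [ 0.718 -0.134  0.   ] [ 0.534 -0.132  0.2  ]
```

>>> arm_command --fingers '[1,1,1,1,1,1,1,1]' --pt "0 -0.015 -0.005" --pt "0.005 -0.015 -0.01" --pt "0.01 0 -0.015" --pt "0.008 0 -0.015" --pt "0 0 -0.015" --pt "0 0 -0.01" --pt "0 0 0" --pt "0 0 0" --roll '[-0.02,0,0,0,0,0,0,0]'

```text
t: 78.55
eef_pos: [0.4598, -0.0882, 0.0682]
ee_rot: [3.121, 0.013, -1.606]
force: [-0.7, -0.4, -1.8]
width: 0.0119
```

>>> arm_command --fingers '[1,1,1,1,1]' --pt "0.005 -0.003 -0.01" --pt "0 0 -0.01" --pt "0 0 -0.005" --pt "0 0 0" --pt "0 0 0" --roll '[0,0,0,0,0]'

```text
t: 79.05
eef_pos: [0.4661, -0.091, 0.0425]
ee_rot: [3.124, 0.014, -1.606]
force: [0.8, 0.0, -2.3]
width: 0.0117
```

Run:
```python
from h import *
im,C,s=snap('wrist','w19',(180,0,440,225),2.9);print(s['eef_pos'],s['ee_rot'],s['q'])
snap('side','s19',(280,140,400,230),6)
```

```text
[ 0.46611983 -0.09100563  0.04250199] [ 3.12403863  0.01376918 -1.60553834] [ 0.20751005  0.25406017 -0.62597262 -0.02713454 -0.70468588 -0.22133681]
```

View pics/w19.png

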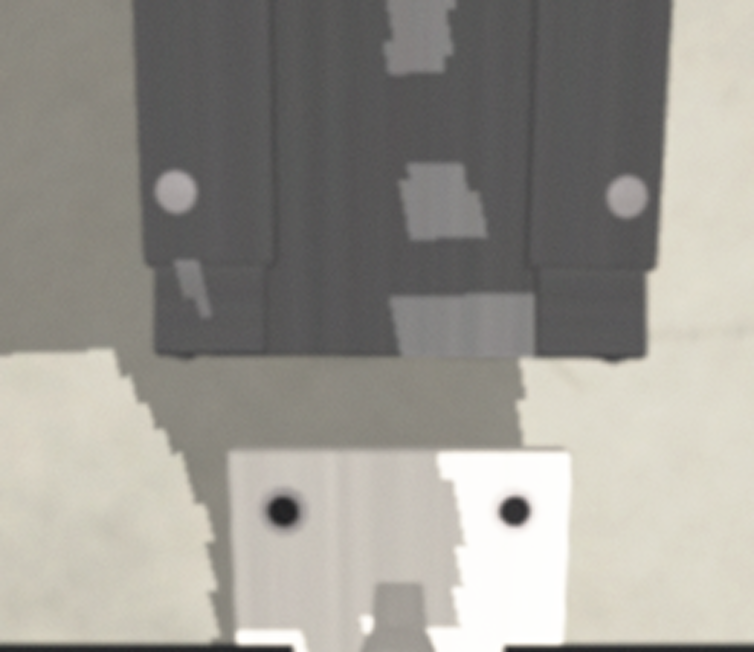

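View pics/s19.png

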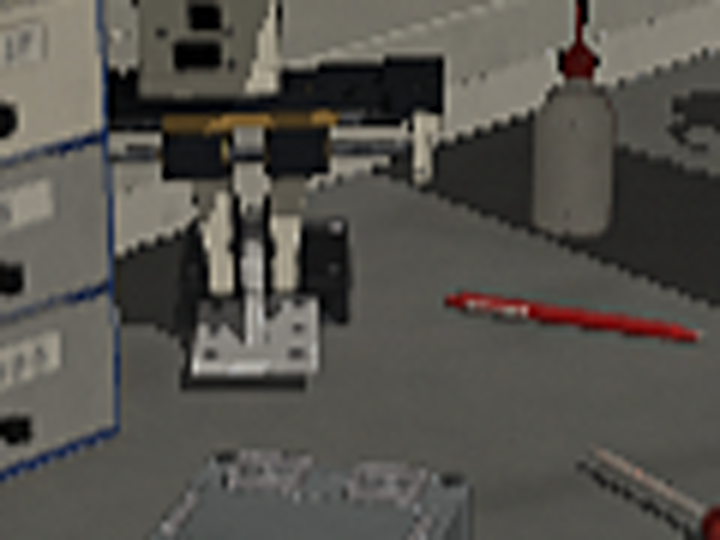

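>>> arm_command --fingers '[1,1,1,1]' --pt "0 -0.001 -0.005" --pt "0 0 -0.001" --pt "0 0 0" --pt "0 0 0" --roll '[0,0,0,0]'

```text
t: 79.55
eef_pos: [0.4666, -0.092, 0.0368]
ee_rot: [3.126, 0.014, -1.605]
force: [-0.0, -0.6, -3.3]
width: 0.0116
```

>>> arm_command --fingers '[1,1,1,1,1,1,1,1]' --pt "-0.001 -0.005 -0.0005" --pt "0 -0.006 0" --pt "0 -0.006 0" --pt "-0.0005 -0.006 0" --pt "0 -0.006 0" --pt "0 -0.004 0" --pt "0 0 0" --pt "0 0 0" --roll '[0,0,0,0,0,0,0,0]'

```text
t: 80.35
eef_pos: [0.465, -0.1287, 0.0366]
ee_rot: [3.126, 0.014, -1.606]
force: [0.3, 0.7, -2.7]
width: 0.0115
```

Run:
```python
from h import *
im,C,s=snap('wrist','w20',(180,0,440,225),2.9);print(s['eef_pos'],s['ee_rot'],s['q'])
```

```text
[ 0.46501713 -0.12866604  0.03656528] [ 3.12629732  0.0141627  -1.60641195] [ 0.12475471  0.27348967 -0.6170809  -0.02570016 -0.69322744 -0.14038657]
```

View pics/w20.png

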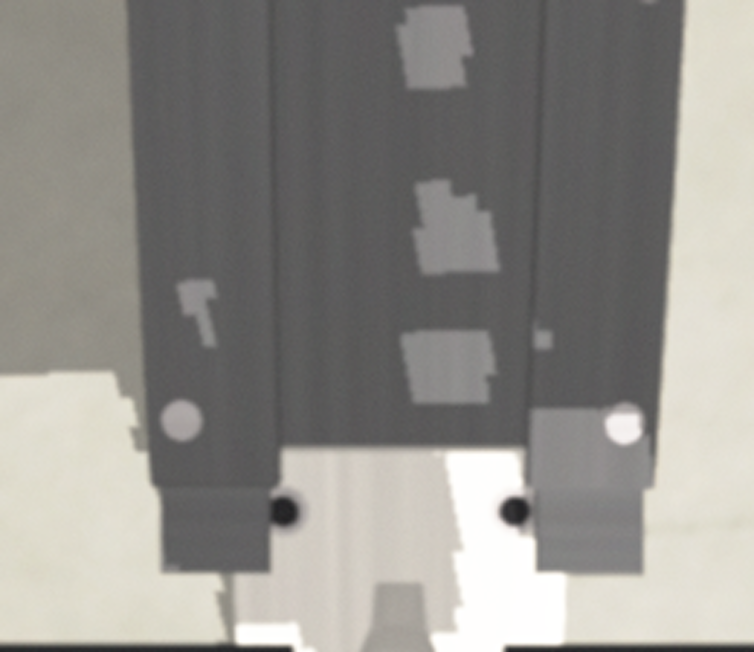

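>>> arm_command --fingers '[1,1,1,1,1,1,1,1]' --pt "-0.001 -0.005 0" --pt "-0.0005 -0.008 0" --pt "0 -0.008 0" --pt "-0.0005 -0.008 0" --pt "0 -0.008 0" --pt "-0.0005 -0.008 0" --pt "0 -0.005 0" --pt "0 0 0" --roll '[0,0,0,0,0,0,0,0]'

```text
t: 81.2
eef_pos: [0.4622, -0.1831, 0.0365]
ee_rot: [3.126, 0.014, -1.606]
force: [-0.3, -0.0, -3.0]
width: 0.0114
```

>>> arm_command --fingers '[1,1,1,1,1,1]' --pt "-0.0005 -0.005 0" --pt "0 -0.005 0" --pt "-0.0003 -0.005 0" --pt "0 -0.003 0" --pt "0 0 0" --pt "0 0 0" --roll '[0,0,0,0,0,0]'

```text
t: 81.8
eef_pos: [0.4613, -0.2026, 0.0365]
ee_rot: [3.126, 0.014, -1.606]
force: [-0.5, 1.1, -2.7]
width: 0.0114
```

Run:
```python
from h import *
im,C,s=snap('wrist','w21',(180,0,440,225),2.9);print(s['eef_pos'],s['ee_rot'],s['force'])
```

```text
[ 0.46128592 -0.20259995  0.0364507 ] [ 3.12606483  0.01416449 -1.6058384 ] [-0.47730933  1.0519774  -2.74798111]
```

View pics/w21.png

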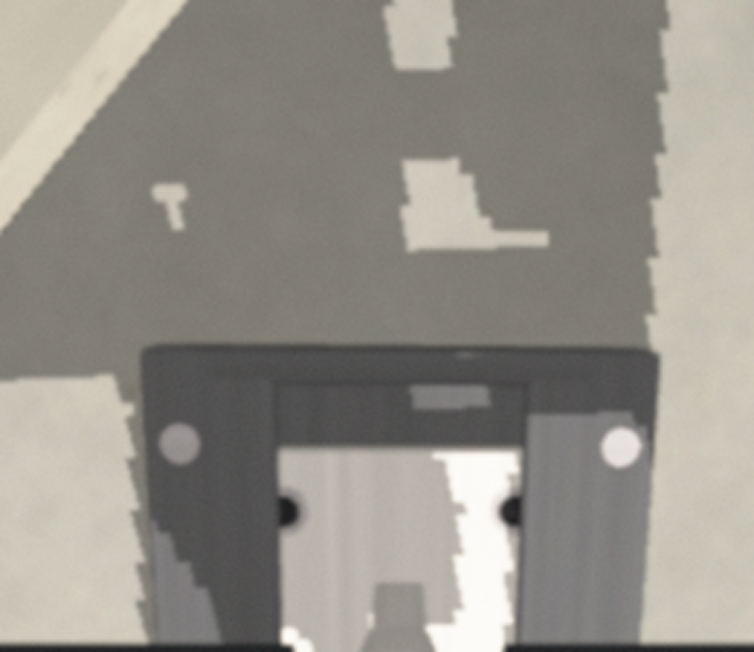

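>>> arm_command --fingers '[1,1,1,1,1]' --pt "-0.0005 -0.004 0" --pt "0 -0.004 0" --pt "0 -0.003 0" --pt "0 0 0" --pt "0 0 0" --roll '[0,0,0,0,0]'

```text
t: 82.35
eef_pos: [0.4608, -0.2142, 0.0365]
ee_rot: [3.126, 0.014, -1.605]
force: [-0.4, -0.5, -2.6]
width: 0.0114
```

>>> arm_command --fingers '[1,1,1,1]' --pt "0 -0.002 0" --pt "0 -0.002 0" --pt "0 -0.002 0" --pt "0 0 0" --roll '[0,0,0,0]'

```text
t: 82.75
eef_pos: [0.4611, -0.2144, 0.0367]
ee_rot: [3.127, 0.022, -1.609]
force: [0.2, 0.5, -3.0]
width: 0.0118
```

Run:
```python
from h import *
im,C,s=snap('wrist','w22',(180,60,440,225),2.9);print(s['eef_pos'],s['ee_rot'],s['force'])
```

```text
[ 0.46105991 -0.21441661  0.03666503] [ 3.12721537  0.02204419 -1.60865697] [ 0.23764015  0.45444801 -3.03283528]
```

View pics/w22.png

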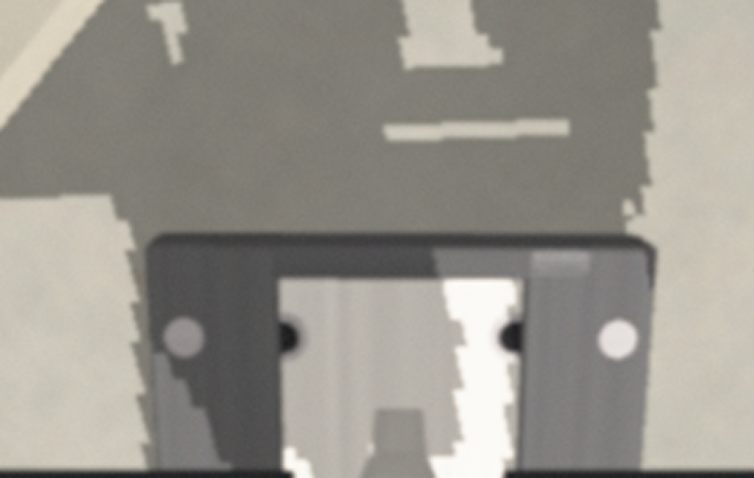

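>>> arm_command --fingers '[1,1,1,0.3,0.3,0.3,0.3]' --pt "0 -0.001 -0.002" --pt "0 -0.001 -0.001" --pt "0 0 0" --pt "0 0 0" --pt "0 0 0" --pt "0 0 0" --pt "0 0 0" --roll '[0,0,0,0,0,0,0]'

```text
t: 83.5
eef_pos: [0.4627, -0.2159, 0.0349]
ee_rot: [3.13, 0.022, -1.608]
force: [-0.7, -0.3, -0.6]
width: 0.0301
```

>>> arm_command --fingers '[0.3,0.3,0.3,0.3,0.3,0.3,0.3,0.3]' --pt "0 0 0.01" --pt "0 0 0.015" --pt "0 0 0.02" --pt "0 0 0.02" --pt "0 0.02 0.02" --pt "0 0.02 0.02" --pt "0 0.01 0" --pt "0 0 0" --roll '[0,0,0,0,0,0,0,0]'

```text
t: 84.3
eef_pos: [0.4625, -0.1658, 0.1488]
ee_rot: [3.133, 0.021, -1.609]
force: [-0.8, 1.3, -0.8]
width: 0.0309
```

Run:
```python
from h import *
im,C,s=snap('wrist','w23');print(s['t'],s['eef_pos'],s['ee_rot'],s['force'],s['width'])
snap('side','s23',(230,100,450,320),3)
```

```text
84.3 [ 0.46254863 -0.16582985  0.14875813] [ 3.13295098  0.02127878 -1.60916829] [-0.81223657  1.2779093  -0.79793066] 0.03089427499373172
```

View pics/w23.png

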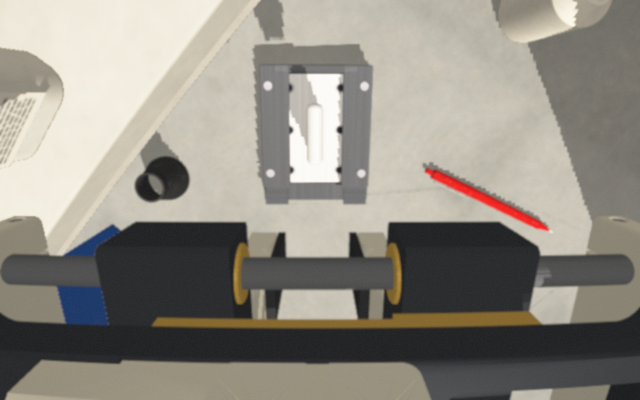

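View pics/s23.png

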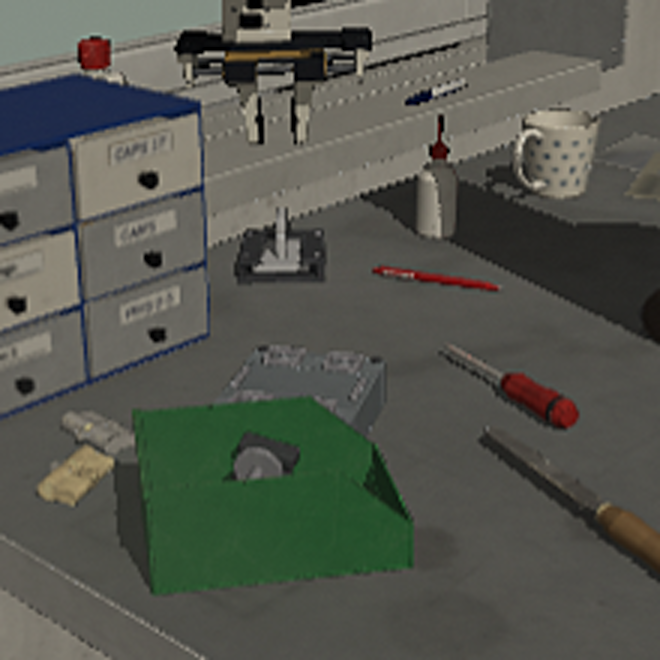

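Run:
```python
from h import *
im,C=load('wrist','w23')
cv2.imwrite('pics/w23b.png',cv2.resize(im[40:215,240:390],None,fx=3.4,fy=3.4,interpolation=cv2.INTER_LANCZOS4))
```

```text
(no output)
```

View pics/w23b.png

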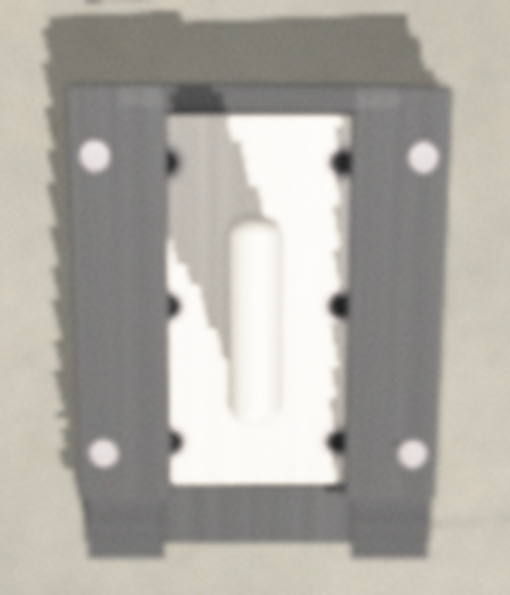

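The picture shows the template centred under both lips, with its front edge (crop row 115) against the stop and no gap. It is released. Handing in.

Run:
```python
from station import *
print(job_done())
```

```text
the job is handed in; nothing more can be done
None
```

I handed the job in at about 84 s of the 210 s allowed. All four pins are out of the jig and in the bin, and the template is home in its holder; no verdict was reported.

**Pins:** each came out with the four swings, and each was dropped in the bin. One wrist picture taken after the last drop shows four pins; in the later views two of them lie stacked and overlap.

**Bin:** it was knocked about 3 cm before the second drop. I measured its place again in the side picture and aimed the remaining drops there. In the last side picture it stands upright.

**Template:** I slid it flat under the lips until it met the stop, where a further 6 mm commanded moved it only 0.2 mm. I then lowered it and let go. The last wrist picture shows it centred and flat with no visible gap at the stop. The gripper ended clear of everything, about 11 cm above its release height.

**Disagreements and gaps:**
- The tool slowly tilted, to about 0.12 rad, during fast vertical moves. I worked it back twice, to about 0.02 rad when I gripped the template.
- My first long-range measurement of the holder was about 9 mm off along the slot. I replaced it with a close view before inserting.
- I did not measure the loupe, oil bottle or lock cylinder at the end. The loupe and bottle look undisturbed in the last pictures, and the arm touched none of the three that I could tell.

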